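Open the radio's battery bay and gauge the pack for swelling

TASK

The battery pack of the bench radio may have swollen. Press the two orange side tabs of its battery cover together, lift the cover straight off and lay it, top up and flat on the floor of the blue tray; then stand the depth gauge across the open bay, both its end feet on the radio's back, so that its sprung foot rests on the pack and shows how deep the pack lies, and leave it standing there. Set both down gently rather than dropping them, and leave everything else on the bench where it is.

Things in the scene. Friction and masses are not known exactly. Their poses are not given: they have to be found in the camera images.
- radio: Dark grey portable radio, fixed, lying on its face, flat back up: 230 (x) x 150 (y) x 62 mm high. Origin on the bench under the centre of its battery bay; the casing runs from x = -100 to +130 mm, a low black handle at half height on to +146 mm. The thin aerial along the back at y = +60 mm hinders nothing. z up.
- bay_mouth (a point): Centre of the battery bay's mouth, in the plane of the radio's back, 62 mm over the bench; axes as the radio. The mouth is 100 (x) x 52 mm (y); the panel round it is 8 mm thick, and the cover's noses catch under its two long edges (+y and -y).
- pack_top (a point): Centre of the top face of the battery pack: a blue block with a yellow band, 84 (x) x 40 mm (y), fixed in the bay, its flat top 20 mm below the radio's back (42 mm over the bench). Same axes as the radio. Hidden under the cover until that is off.
- cover: Loose light grey battery cover, 116 (x) x 64 mm (y), 0.13 kg, snapped on over the bay, axes as the radio's at the start. Origin at its centre in its rim plane, which then lies on the radio's back; it rises 32 mm above it. Its end parts are 44 mm wide, with a 4 mm thick flange round their foot. An orange push tab sits in the middle of each long side (+y, -y).
- cover_foot (a point): Middle of the cover's underside, 16 mm below its rim plane, where its two end plugs end (1.5 mm play in the bay); laid flat it stands on these plugs. The tab noses reach 15 mm below the rim, 5 mm under the bay's edges: no lifting (2 mm play) until both tabs are pressed in 6 mm or more; then it lifts straight up, free of the bay after 20 mm.
- tab_left_face (a point): Middle of the outer grip face of the orange tab on the cover's +y side, 20 mm above the rim plane and, when out, 31 mm from the cover's middle. The face is 40 long (x) and spans 2 to 32 mm above the rim plane. The two faces are 62 mm apart at rest, 46 mm when both are fully in.
- tab_right_face (a point): The same on the cover's -y side.
- tab_left (a joint): Travel of the left tab inward, m: 0 out (latched), 0.008 fully in. Sprung: 1.8 N to start, 4.2 N fully in; springs back when let go.
- tab_right (a joint): The same for the right tab.
- tray: Blue open tray, fixed, 200 (x) x 170 (y) x 18 mm high, walls and floor 4 mm thick. Origin under its centre.
- tray_in (a point): Centre of the tray's inner floor (4 mm over the bench); the floor measures 192 x 162 mm. Axes as the tray.
- gauge: Loose depth gauge, 0.36 kg, upright on the bench: an aluminium bridge 130 (y) x 26 mm (x) on two steel end feet (26 x 20 mm, 45 to 65 mm either side of the middle), with a green grip block on its middle, 30 (x) x 36 mm (y), 24 to 68 mm above the feet's undersides. Origin at its centre in the plane of those undersides, z up. Stood across the bay, its origin is at the bay's mouth.
- gauge_foot (a joint): Reading: how far the sprung foot stands below the plane of the end feet, m. 0 on a flat bench, 0.034 hanging free (about 1.2 to 1.6 N of spring pushes it down), 0.020 when the gauge stands on the radio's back with the foot on the pack.
- foot_tip (a point): Centre of the underside of the gauge's round sprung foot (steel, 18 mm across), on the gauge's z axis.
- cone_red: Red thread cone, 60 mm across, 95 mm high; bystander. Origin under its centre.
- cone_white: White thread cone, same size; bystander.
- glue: White glue bottle with orange cap, 54 mm across, 150 mm high; bystander. Origin under its centre.
- paint_jar: Paint jar, 60 mm across, 70 mm high, blue cap; bystander. Origin under its centre.
- screwdriver: Screwdriver lying on the bench, 180 mm long; bystander. Origin near the middle of its length, on the bench.
- brush: Paint brush lying on the bench, 170 mm long; bystander. Origin near the middle of its length, on the bench.
- tape: Yellow disc-shaped roll, 70 mm across, 22 mm high; bystander. Origin under its centre.
Mind the look-alikes: they are no part of the job. What is shaped like the cover but brown or green is not meant. There is more than one size of the gauge; the one meant has the size given above.

How it is judged:
On the way, in this order (a step that is already met when the one before it is completed fails the run):
1. both tabs pressed in together while the cover is still on the bay (value of joint each of tab_left, tab_right above 0.005 m and z of cover in the frame of radio between 0.055 and 0.07 m and horizontal distance between cover and radio below 0.01 m), for 0.05 s.
2. the cover lifted clear of the bay (z of cover in the frame of radio above 0.085 m), for 0.05 s.
3. the cover laid flat, top up, on the floor of the tray and let go (x of cover in the frame of tray_in between -0.09 and 0.09 m and y of cover in the frame of tray_in between -0.075 and 0.075 m and z of cover in the frame of tray_in between 0.012 and 0.02 m and angle between cover's own z axis and vertical below 0.06 rad and contact force between the fingers and cover below 0.05 N and linear speed of cover below 0.03 m/s), for 0.2 s.
4. the gauge stands across the bay with its sprung foot on the pack (x of foot_tip in the frame of pack_top between -0.042 and 0.042 m and y of foot_tip in the frame of pack_top between -0.02 and 0.02 m and z of foot_tip in the frame of pack_top between -0.0025 and 0.0025 m and value of joint gauge_foot between 0.0175 and 0.0225 m and angle between gauge's own z axis and vertical below 0.04 rad), for 0.2 s.
At the end, for the whole second after the job is handed in: Cover top up and flat (within 0.06 rad, origin 12 to 20 mm over the tray floor) inside the tray; gauge upright within 0.04 rad, its foot over the pack's top and within 2.5 mm of it, the gauge joint reading 17.5 to 22.5 mm; both released and at rest (all of step 4 and x of cover in the frame of tray_in between -0.09 and 0.09 m and y of cover in the frame of tray_in between -0.075 and 0.075 m and z of cover in the frame of tray_in between 0.012 and 0.02 m and angle between cover's own z axis and vertical below 0.06 rad and linear speed of each of cover, gauge below 0.02 m/s and contact force between the fingers and cover below 0.05 N and contact force between the fingers and gauge below 0.05 N); the robot touches nothing.
It fails at once if the cover let go more than 30 mm above where it lies in the tray, or more than 30 mm above the radio ((contact force between the fingers and cover below 0.05 N and horizontal distance between cover and tray_in below 0.12 m and z of cover in the frame of tray_in above 0.046 m) or (contact force between the fingers and cover below 0.05 N and height (world z) of cover above 0.092 m)).
It fails at once if the gauge let go more than 30 mm above the radio's back (contact force between the fingers and gauge below 0.05 N and height (world z) of gauge above 0.092 m).
It fails at once if the gauge or cover rammed down (over 60 N) on the radio or tray (contact force between gauge and radio above 60 N or contact force between cover and tray above 60 N).
It fails at once if a bystander moved more than 30 mm (distance of any of cone_red, cone_white, glue, paint_jar, screwdriver, brush, tape from where it was at the start of the episode above 0.03 m).
It also fails if it takes over 61 s, if anything falls off the work surface, if the arm or the gripper's body presses on something with over 40 N, if the wrist force passes 120 N, or if a joint passes its speed limit or range.

ROBOT

A 7-joint arm with a two-finger parallel gripper is mounted at the origin on the work surface. World frame = base frame: x ahead of the robot, y to its left, z up, the work surface at z = 0. Lengths are in m, angles in rad, forces in N, time in s.
With the tool pointing down it reaches from about 0.4 to 0.85 m from the base axis. Payload 4.5 kg.
Tool frame: the origin (TCP) lies on the centre line of the jaws, within the pads' length; the fingertips stand 11 mm ahead of it and the grasp point (between the pads) lies 8 mm behind it; z points along the fingers, x is the direction in which the jaws open and shut, and the axes are right-handed (so a half turn about z gives the same grasp; the last joint's range is limited). The gripper opens to 88 mm and grips with 3 to 60 N. Pads are 18 mm wide; open, the fingers measure 123 mm over their backs; the gripper's body (75 mm by 187 mm) begins 45 mm behind the grasp point.
Start: joints at [1.316, 0.689, -0.195, 1.565, 0.157, 0.902, -0.215], TCP at [0.178, -0.599, 0.222] pointing down, gripper open.
Joint ranges: [-3.01, 3.01], [-0.46, 2.08], [-1.47, 1.51], [0.13, 2.56], [-1, 4.14], [0.04, 2.09], [-2.66, 2.66]. Speed limits (rad/s): [2.57, 2.57, 3.14, 3.14, 3.14, 3.14, 3.14].

INTERFACE

Orientations are given as a unit quaternion [x, y, z, w].
In Python, from plant import r, vision, order, nets gives the robot as it stands.
- The arm moves only by the tool send_rows, never from a script. Its argument "series" is a list of rows, each an object with "delta_pos": the shift along the tool's x, y, z in cm, a list of three; "turn": the turn about the tool's z in degrees; "jaw": the closure, from 0 (fully open) to 1 (shut). In form: [{"delta_pos": [x, y, z], "turn": turn, "jaw": jaw}, ...]. A call has 1 to 8 rows; each row is the pose to reach, as a shift and turn from the pose commanded when the call began, along the tool's axes at that moment; what a row does not reach only later rows make up. A row lasts 1/12 s, in which the tool goes at most 41.7 mm and 7.16 degrees, less where a joint would pass 70% of its speed; a pose out of reach is approached as far as the arm can. A call with a gripper value outside its range is refused whole. The fingers move at their own pace and stop on an object; "force" is the grip in N (left out, the last holds). Time passes only in rows, so rows that repeat a pose let the fingers close. It gives the time, the measured TCP pose, the force and the opening at its end, in the units of the state.
- r.get_state(): the state, without advancing time (a new reading comes with each control period).
- vision.snapshot(name): name is "side" or "top" or "wrist"; returns the picture (420x560x3 uint8, blue, green, red); there is no depth.
- vision.camera_params(name): a dict with "intrinsics" (3x3 intrinsics, pixels), "extrinsics" (4x4, takes a point from world to camera coordinates). Camera axes: x right, y down, z forward; pixel columns grow to the right and rows downward; lengths in m; the calibration is good to about 2 mm. A picture is of the moment at which its call begins: read the wrist's pose just before it. camera_params takes no time and is no camera call; for the wrist camera it gives the pose at the moment of the call.
- order.finish_job(): hands the job in, once; it reports no verdict.
Trained networks look in the newest picture that a camera, given by its name, has taken for a name from the list of things; names that differ only in an ending like _2 or _b are one class to them, and where a whole thing is asked for, a point or a joint stands for the part that bears it (a point fixed in the world has none). Each returns a list of dicts, best first, with "score" (0 to 1); they miss things now and then, are a little off and sometimes report something else, mostly with a low value. They report only what shows in the picture. A call takes as long as a camera call. They do not tell look-alikes from the thing itself.
- nets.boxes_of(camera, label): "location" ([row, column] as shares, 0 to 1, of the picture: columns of its width, rows of its height, amid what is visible of it).
- nets.trace(camera, label): "region" (420x560 bool, what is visible of it) and "location" ([row, column] as shares, 0 to 1, of the picture: columns of its width, rows of its height, amid what is visible of it).
The state is a dict: "clock": time; "q": joint angles; "qd": joint speeds; "joint_torque": joint torques, N m; "tool_pos": TCP position; "eef_rot": TCP orientation; "contact_force": force on the tool from outside, world axes, zero at the start; "moment": the same for the moment, N m; "opening": opening from 0.0 (shut) to 1.0 (fully open).
Only numpy, scipy, OpenCV 4.12 (cv2) and the standard library are available. Lean on these libraries where they do the work, as an engineer would, in place of code of your own. Each camera call takes 0.05 s, during which the arm holds its last target.

## Working session

There is one attempt and no reset: what is moved stays moved. The work goes in short steps, Python scripts to look and compute and a tool call to move; the robot and the scene stay as the last step left them, time stands still between calls to the robot, and variables do not carry over. Pictures are saved under pics/ and viewed, and the job is handed in when it is done.

Besides the shell and the picture viewer there is one more tool, called after "Request:" in YAML: its name, and indented under it one key for each argument. send_rows: Moves the arm, as the interface text tells. Its arguments: {"type":"object","properties":{"series":{"type":"array"},"force":{"type":"number"}},"required":["series"]}

```bash
mkdir -p pics; ls; python3 - <<'E'
from plant import r, vision, order, nets
import cv2
s=r.get_state(); print(s)
for n in ["side","top","wrist"]:
    im=vision.snapshot(n); cv2.imwrite(f"pics/{n}0.png",im)
    p=vision.camera_params(n); print(n,p)
E
```

```text
pics
{'clock': 0.0, 'q': array([ 1.31578056,  0.68994782, -0.1945119 ,  1.56632419,  0.15727413,
        0.90249657, -0.21510444]), 'qd': array([ 0.00095388,  0.00164408, -0.00042458, -0.00070751, -0.00091216,
       -0.00118838,  0.00129341]), 'joint_torque': array([-5.60517503e-05, -5.27554643e+01, -1.26687616e+00, -1.53424072e+01,
       -5.26541204e-02,  6.41827777e-03,  1.49505950e-04]), 'tool_pos': array([ 0.17778123, -0.59850266,  0.22093786]), 'eef_rot': array([ 8.01521554e-01, -5.97965217e-01, -7.49013873e-04, -4.87756392e-04]), 'contact_force': array([-0.81172042,  0.19985404, -0.69675686]), 'moment': array([ 0.00635921, -0.04221898, -0.0126017 ]), 'opening': 1.0020995519911011}
side {'intrinsics': array([[462.84063339,   0.        , 279.58895651],
       [  0.        , 462.84063339, 205.73657141],
       [  0.        ,   0.        ,   1.        ]]), 'extrinsics': array([[ 0.99285518, -0.11741052,  0.02129241, -0.53790266],
       [-0.05868007, -0.63578717, -0.76963064,  0.06546858],
       [ 0.10390018,  0.76288233, -0.63813424,  1.14306139],
       [ 0.        ,  0.      
[... 298 characters left out ...]
361, -0.10598621, -0.20910087,  0.53577126],
       [ 0.20836977,  0.01804991, -0.97788355,  1.10380817],
       [ 0.        ,  0.        ,  0.        ,  1.        ]])}
wrist {'intrinsics': array([[343.81374723,   0.        , 284.69511066],
       [  0.        , 343.81374723, 202.72061806],
       [  0.        ,   0.        ,   1.        ]]), 'extrinsics': array([[ 2.84773280e-01, -9.58594639e-01, -7.04918641e-04,
        -6.24736600e-01],
       [-9.21012624e-01, -2.73812392e-01,  2.77060498e-01,
        -3.68440063e-02],
       [-2.65781724e-01, -7.82501879e-02, -9.60852217e-01,
         3.88972825e-01],
       [ 0.00000000e+00,  0.00000000e+00,  0.00000000e+00,
         1.00000000e+00]])}
```

View pics/top0.png

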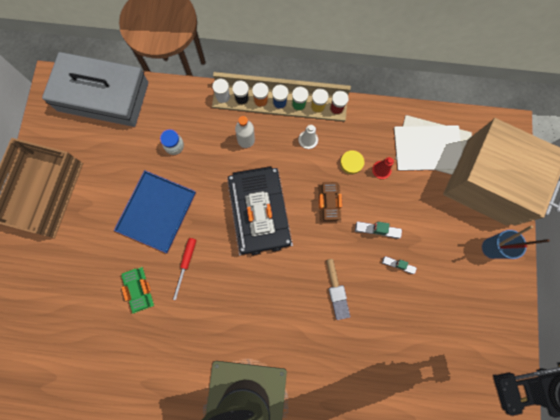

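View pics/side0.png

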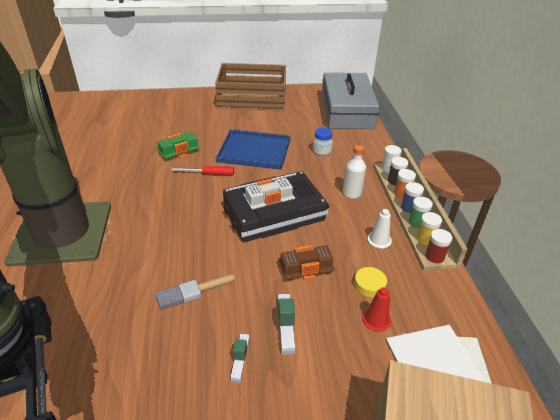

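View pics/wrist0.png

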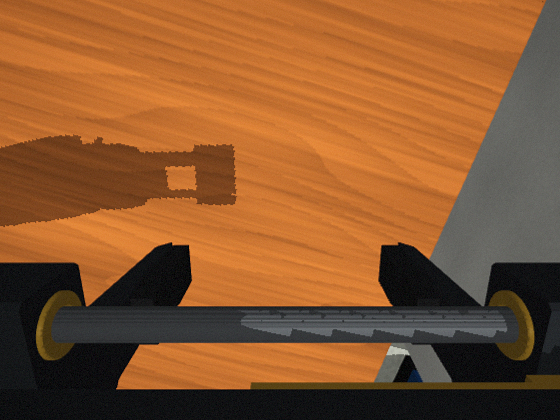

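```bash
cat > h.py <<'E'
import numpy as np, cv2
from plant import r, vision, order, nets
def ray(cam,u,v,z,P=None):
    P=P or vision.camera_params(cam); K=P["intrinsics"];E=P["extrinsics"]
    d=E[:3,:3].T@np.linalg.inv(K)@np.array([u,v,1.]); c=-E[:3,:3].T@E[:3,3]
    return c+d*(z-c[2])/d[2]
def proj(cam,X,P=None):
    P=P or vision.camera_params(cam); K=P["intrinsics"];E=P["extrinsics"]
    X=np.atleast_2d(X); p=(E[:3,:3]@X.T).T+E[:3,3]; p=p@K.T; return p[:,:2]/p[:,2:]
def rect(mask):
    c,_=cv2.findContours(mask.astype(np.uint8),cv2.RETR_EXTERNAL,cv2.CHAIN_APPROX_NONE)
    c=max(c,key=cv2.contourArea); return c
E
python3 - <<'E'
from h import *
for n in ["top","side"]:
    im=vision.snapshot(n)
    for l,z in [("radio",.062),("cover",.094),("tab_left",.08),("gauge",.03),("tray",.018)]:
        for d in nets.trace(n,l):
            m=d["region"]; 
            if m.sum()<20: continue
            c=rect(m)[:,0,:]
            W=np.array([ray(n,u,v,z)[:2] for u,v in c])
            q=cv2.minAreaRect((W*1000).astype(np.float32))
            print(n,l,round(d["score"],2),np.round(np.array(d["location"])*[420,560]),"px",m.sum(),"rect",np.round(q[0]),np.round(q[1]),round(q[2],1))
im=vision.snapshot("top"); cv2.imwrite("pics/topc.png",cv2.resize(im[150:310,220:420],None,fx=4,fy=3.7,interpolation=cv2.INTER_CUBIC))
E
```

```text
top radio 0.93 [209. 246.] px 3538 rect [525.  24.] [251. 153.] 16.3
top cover 0.78 [206. 330.] px 880 rect [ 563. -172.] [114.  64.] 6.2
top cover 0.65 [213. 256.] px 900 rect [510.  17.] [116.  63.] 17.0
top cover 0.65 [292. 138.] px 997 rect [269. 319.] [110.  71.] 27.9
top tab_left 0.48 [202. 338.] px 61 rect [ 571. -197.] [35. 14.] 4.2
top tab_left 0.43 [294. 129.] px 98 rect [258. 348.] [41. 18.] 26.2
top gauge 0.61 [264. 401.] px 261 rect [ 419. -390.] [94. 27.] 76.3
top tray 0.84 [211. 154.] px 3856 rect [498. 328.] [175. 199.] 72.9
side radio 0.81 [213. 278.] px 4003 rect [526.  -9.] [249. 214.] 15.4
side radio 0.32 [235. 384.] px 670 rect [ 762. -120.] [145.  52.] 72.8
side radio 0.27 [314. 379.] px 852 rect [ 690. -350.] [107.  52.] 75.3
side radio 0.2 [148. 254.] px 2215 rect [494. 250.] [187. 192.] 74.0
side cover 0.88 [145. 180.] px 791 rect [284. 230.] [118. 125.] 26.9
side cover 0.84 [260. 308.] px 1514 rect [ 567. -244.] [114.  95.] 4.7
side cover 0.71 [193. 268.] px 1096 rect [512.  -2.] [127.  97.] 17.7
side tab_left 0.68 [270. 309.] px 277 rect [ 573. -255.] [52. 36.] 81.2
side tab_left 0.65 [149. 254.] px 2304 rect [493. 222.] [184. 191.] 73.4
side tab_left 0.49 [278. 368.] px 715 rect [ 686. -294.] [78. 63.] 38.2
side tab_left 0.38 [183. 264.] px 59 rect [507.  58.] [40. 17.] 17.4
side gauge 0.73 [324. 285.] px 802 rect [ 513. -343.] [138.  32.] 86.2
side gauge 0.66 [353. 239.] px 627 rect [ 416. -409.] [100.  29.] 75.6
side gauge 0.15 [315. 380.] px 903 rect [ 702. -324.] [118.  56.] 74.8
side tray 0.67 [148. 251.] px 2265 rect [500. 316.] [196. 204.] 73.6
```

View pics/topc.png

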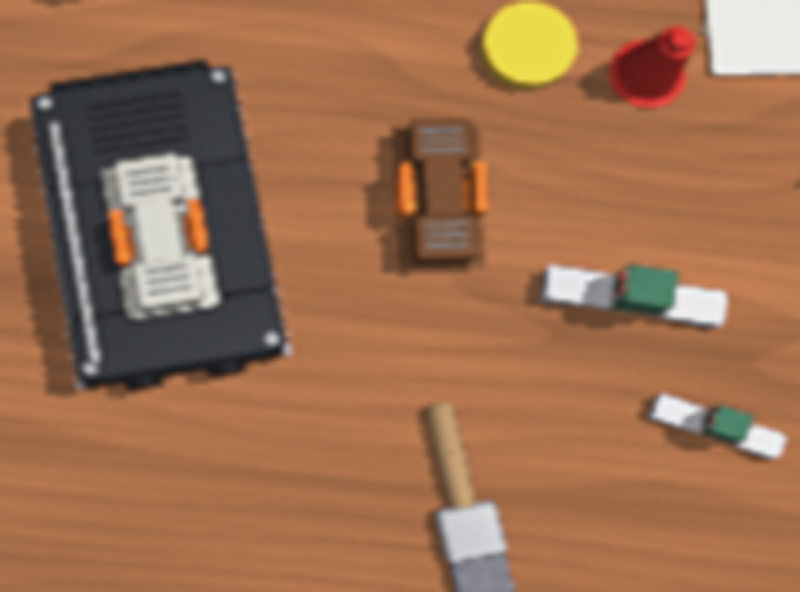

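Covers: light grey on the radio (top px 261,212), brown (330,205), green (137,290). The grey one is meant. Gauges: large at (379,230), about 130 mm long, and small at (401,265), about 94 mm; the large one fits, and the enlarged crop confirms it.

```bash
cat >> h.py <<'E'
from scipy.spatial.transform import Rotation as R
def go(target,yaw=None):
    s=r.get_state(); Rm=R.from_quat(s["eef_rot"]); p=s["tool_pos"]
    d=Rm.inv().apply(np.array(target)-p)*100
    x=Rm.as_matrix()[:,0]; cy=np.degrees(np.arctan2(x[1],x[0]))
    out="clock %.2f pos %s yaw %.2f -> delta_pos %s"%(s["clock"],np.round(p,4),cy,np.round(d,2))
    if yaw is not None:
        t=-(yaw-cy); t=(t+90)%180-90; out+=" turn %.2f"%t
    print(out, "steps",np.linalg.norm(d)/4.17, "opening",s["opening"], "f",np.round(s["contact_force"],1))
E
python3 - <<'E'
from h import *
go([.50,.017,.25],-73)
for n,u,v in [("top",244,145),("top",309,145),("top",352,161),("top",171,150)]: print(ray(n,u,v,0))
E
```

```text
clock 0.80 pos [ 0.178  -0.5991  0.2218] yaw -73.45 -> delta_pos [-49.89 -48.41  -2.83] turn -0.45 steps 16.68521916246815 opening 1.0038850981414642 f [ 0.5  0.3 -0.4]
[0.73633015 0.09325401 0.        ]
[ 0.75832015 -0.10706867  0.        ]
[ 0.72094362 -0.24321192  0.        ]
[0.69554553 0.31527198 0.        ]
```

Request:
send_rows:
  series:
    - {"delta_pos": [-3, -3, -1], "turn": 0, "jaw": 0}
    - {"delta_pos": [-5.9, -5.7, -2], "turn": 0, "jaw": 0}
    - {"delta_pos": [-8.8, -8.5, -2.8], "turn": 0, "jaw": 0}
    - {"delta_pos": [-11.7, -11.4, -2.8], "turn": 0, "jaw": 0}
    - {"delta_pos": [-14.6, -14.2, -2.8], "turn": 0, "jaw": 0}
    - {"delta_pos": [-17.5, -17, -2.8], "turn": 0, "jaw": 0}
    - {"delta_pos": [-20.4, -19.8, -2.8], "turn": 0, "jaw": 0}
    - {"delta_pos": [-23.3, -22.6, -2.8], "turn": 0, "jaw": 0}

```text
clock: 1.47
tool_pos: [0.3289, -0.3098, 0.2501]
eef_rot: [0.801, -0.598, 0.0, 0.0]
contact_force: [1.0, -0.1, 0.6]
opening: 1.001
```

Request:
send_rows:
  series:
    - {"delta_pos": [-2.9, -2.8, 0], "turn": 0, "jaw": 0}
    - {"delta_pos": [-5.8, -5.6, 0], "turn": 0, "jaw": 0}
    - {"delta_pos": [-8.7, -8.4, 0], "turn": 0, "jaw": 0}
    - {"delta_pos": [-11.6, -11.2, 0], "turn": 0, "jaw": 0}
    - {"delta_pos": [-14.5, -14, 0], "turn": 0, "jaw": 0}
    - {"delta_pos": [-17.4, -16.8, 0], "turn": 0, "jaw": 0}
    - {"delta_pos": [-20.3, -19.6, 0], "turn": 0, "jaw": 0}
    - {"delta_pos": [-23.2, -22.4, 0], "turn": 0, "jaw": 0}

```text
clock: 2.13
tool_pos: [0.4777, -0.0233, 0.25]
eef_rot: [0.802, -0.598, 0.0, -0.0]
contact_force: [0.8, 0.2, 0.4]
opening: 1.0
```

```bash
python3 - <<'E'
from h import *
go([.50,.017,.25],-73)
E
```

```text
clock 2.13 pos [ 0.4777 -0.0233  0.25  ] yaw -73.44 -> delta_pos [-3.23 -3.29  0.  ] turn -0.44 steps 1.1043313112267 opening 1.0001779627653262 f [0.8 0.2 0.4]
```

Request:
send_rows:
  series:
    - {"delta_pos": [-2.0, 0, 0], "turn": 0, "jaw": 0}
    - {"delta_pos": [-3.2, 0, 0], "turn": 0, "jaw": 0}
    - {"delta_pos": [-3.2, 0, 0], "turn": 0, "jaw": 0}

```text
clock: 2.38
tool_pos: [0.4675, 0.009, 0.2498]
eef_rot: [0.803, -0.596, -0.001, -0.001]
contact_force: [-0.1, -0.7, 0.3]
opening: 0.998
```

```bash
python3 - <<'E'
from h import *
P=vision.camera_params("wrist"); im=vision.snapshot("wrist"); cv2.imwrite("pics/w1.png",im)
print(-P["extrinsics"][:3,:3].T@P["extrinsics"][:3,3])
for l in ["cover","tab_left","tab_right"]:
    for d in nets.trace("wrist",l):
        c=rect(d["region"])[:,0,:]; z={"cover":.094}.get(l,.094)
        W=np.array([ray("wrist",u,v,z,P)[:2] for u,v in c]); q=cv2.minAreaRect((W*1000).astype(np.float32))
        print(l,d["score"],np.round(np.array(d["location"])*[420,560]),np.round(q[0],1),np.round(q[1]),q[2])
E
```

```text
[0.53680612 0.02950286 0.41222299]
cover 0.71 [125. 286.] [516.4  19.1] [111.  63.] 16.905452728271484
cover 0.57 [118. 481.] [ 574.2 -144.5] [97. 72.] 7.398036003112793
cover 0.56 [244.   7.] [327.5 254. ] [41. 18.] 3.9785923957824707
cover 0.51 [200. 537.] [ 521.9 -229.4] [64. 23.] 83.69588470458984
cover 0.32 [184.  98.] [391.5 181.3] [ 22. 131.] 80.4191665649414
cover 0.24 [ 65. 289.] [522.7  21.7] [197. 137.] 16.456783294677734
tab_left 0.81 [129. 510.] [ 577.5 -172.8] [35. 15.] 5.9411396980285645
tab_left 0.61 [128. 263.] [509.6  42.1] [39. 15.] 16.26148223876953
tab_right 0.93 [130. 317.] [522.7  -3.9] [39. 15.] 15.631566047668457
tab_right 0.89 [114. 457.] [ 571.9 -121.1] [35. 24.] 7.41732120513916
tab_right 0.79 [239.   2.] [329.2 253.7] [40. 18.] 3.978633165359497
```

View pics/w1.png

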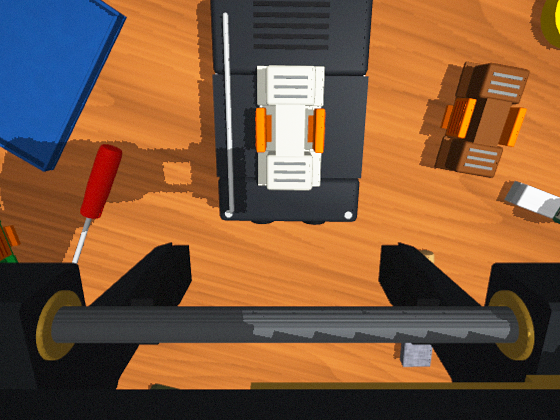

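Grey cover with both orange tabs at wrist px (263,129) and (317,130), centred on (0.516, 0.019), yaw about 16.3°.

```bash
python3 - <<'E'
from h import *
go([.516,.019,.12],-73.7)
E
```

```text
clock 2.58 pos [0.468  0.0039 0.2498] yaw -73.59 -> delta_pos [-0.11 -5.03 12.98] turn 0.11 steps 3.338927922179734 opening 1.0026023740590626 f [0.7 0.4 0.5]
```

Request:
send_rows:
  series:
    - {"delta_pos": [-0.1, -2, 3], "turn": 0, "jaw": 0}
    - {"delta_pos": [-0.1, -4, 6], "turn": 0, "jaw": 0}
    - {"delta_pos": [-0.1, -5, 9], "turn": 0, "jaw": 0}
    - {"delta_pos": [-0.1, -5, 12], "turn": 0, "jaw": 0}
    - {"delta_pos": [-0.1, -5, 13], "turn": 0, "jaw": 0}
    - {"delta_pos": [-0.1, -5, 13], "turn": 0, "jaw": 0}

```text
clock: 3.08
tool_pos: [0.5136, 0.019, 0.1176]
eef_rot: [0.801, -0.599, -0.002, 0.002]
contact_force: [-0.1, -0.9, -0.1]
opening: 1.004
```

```bash
python3 - <<'E'
from h import *
P=vision.camera_params("wrist"); im=vision.snapshot("wrist"); cv2.imwrite("pics/w2.png",im)
for l in ["tab_left","tab_right"]:
    for d in nets.trace("wrist",l):
        c=rect(d["region"])[:,0,:]
        W=np.array([ray("wrist",u,v,.094,P)[:2] for u,v in c]); q=cv2.minAreaRect((W*1000).astype(np.float32))
        print(l,d["score"],np.round(np.array(d["location"])*[420,560]),np.round(q[0],1),np.round(q[1]),q[2])
go([.516,.019,.078],-73.7)
E
```

```text
tab_left 0.85 [216. 242.] [512.9  42.7] [46. 16.] 15.179891586303711
tab_right 0.86 [184. 529.] [ 578.  -102.2] [32. 31.] 5.815874099731445
tab_right 0.67 [219. 328.] [525.9  -2.7] [46. 16.] 19.038040161132812
clock 3.23 pos [0.5162 0.02   0.1211] yaw -73.52 -> delta_pos [0.08 0.06 4.31] turn 0.18 steps 1.0341527747724455 opening 1.001818878579169 f [ 0.6  1.  -0.4]
```

View pics/w2.png

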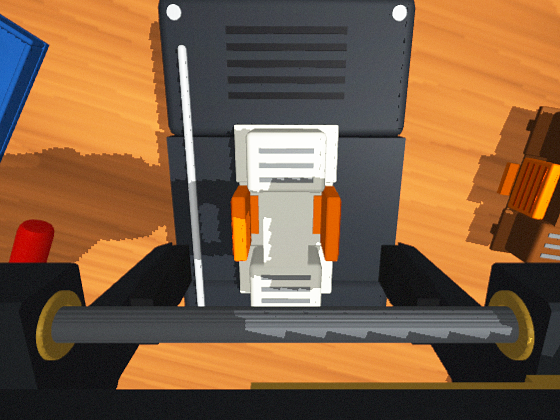

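Request:
send_rows:
  series:
    - {"delta_pos": [0, -0.1, 2], "turn": 0, "jaw": 0}
    - {"delta_pos": [0, -0.1, 3.5], "turn": 0, "jaw": 0}
    - {"delta_pos": [0, -0.1, 4.3], "turn": 0, "jaw": 0}
    - {"delta_pos": [0, -0.1, 4.3], "turn": 0, "jaw": 0}
    - {"delta_pos": [0, -0.1, 4.3], "turn": 0, "jaw": 0}

```text
clock: 3.65
tool_pos: [0.5169, 0.0208, 0.0777]
eef_rot: [0.801, -0.598, 0.001, -0.0]
contact_force: [0.3, 0.1, 0.3]
opening: 0.997
```

Request:
send_rows:
  series:
    - {"delta_pos": [0, 0, 0], "turn": 0, "jaw": 0.3}
    - {"delta_pos": [0, 0, 0], "turn": 0, "jaw": 0.5}
    - {"delta_pos": [0, 0, 0], "turn": 0, "jaw": 0.6}
    - {"delta_pos": [0, 0, 0], "turn": 0, "jaw": 0.7}
    - {"delta_pos": [0, 0, 0], "turn": 0, "jaw": 0.7}
    - {"delta_pos": [0, 0, 0], "turn": 0, "jaw": 0.7}
    - {"delta_pos": [0, 0, 0], "turn": 0, "jaw": 0.7}
  force: 25

```text
clock: 4.23
tool_pos: [0.5171, 0.021, 0.0774]
eef_rot: [0.801, -0.598, 0.001, -0.001]
contact_force: [-0.9, 0.1, 6.7]
opening: 0.498
```

```bash
python3 - <<'E'
from h import *
go([.516,.019,.078],-73.7)
im=vision.snapshot("wrist"); cv2.imwrite("pics/w3.png",im)
go([.516,.019,.078],-73.7)
E
```

```text
clock 4.23 pos [0.5171 0.021  0.0774] yaw -73.46 -> delta_pos [ 0.16  0.16 -0.06] turn 0.24 steps 0.05635081772883763 opening 0.4984810333189324 f [-0.9  0.1  6.7]
clock 4.28 pos [0.5171 0.0212 0.0775] yaw -73.45 -> delta_pos [ 0.18  0.17 -0.05] turn 0.25 steps 0.06077126605338494 opening 0.450498383726901 f [-1.   0.6  6.5]
```

View pics/w3.png

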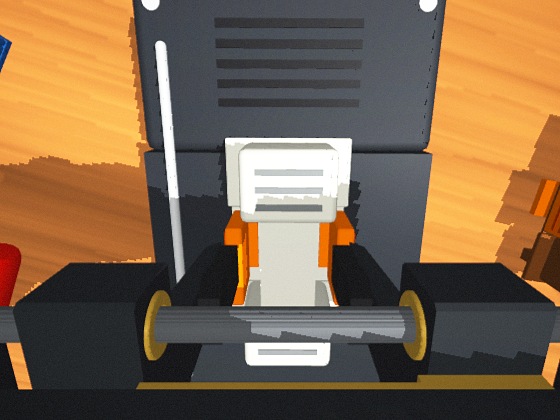

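```bash
python3 - <<'E'
from h import *
im=vision.snapshot("wrist"); cv2.imwrite("pics/w4.png",cv2.resize(im[190:320,190:390],None,fx=4,fy=4,interpolation=cv2.INTER_CUBIC))
im=vision.snapshot("side"); cv2.imwrite("pics/s4.png",cv2.resize(im[130:270,180:370],None,fx=4,fy=4,interpolation=cv2.INTER_CUBIC))
go([.516,.019,.078],-73.7)
E
```

```text
clock 4.38 pos [0.5171 0.0216 0.0774] yaw -73.43 -> delta_pos [ 0.22  0.18 -0.06] turn 0.27 steps 0.0695711665169151 opening 0.3565870842771991 f [-1.   3.6  5.3]
```

View pics/w4.png

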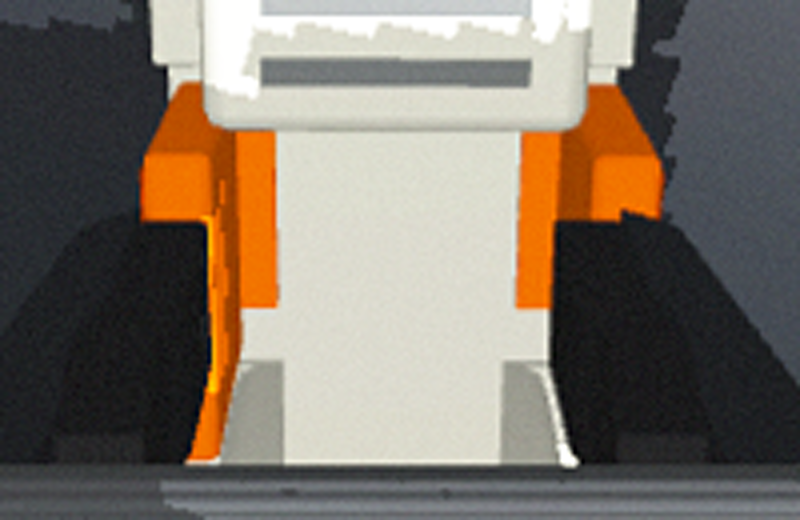

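View pics/s4.png

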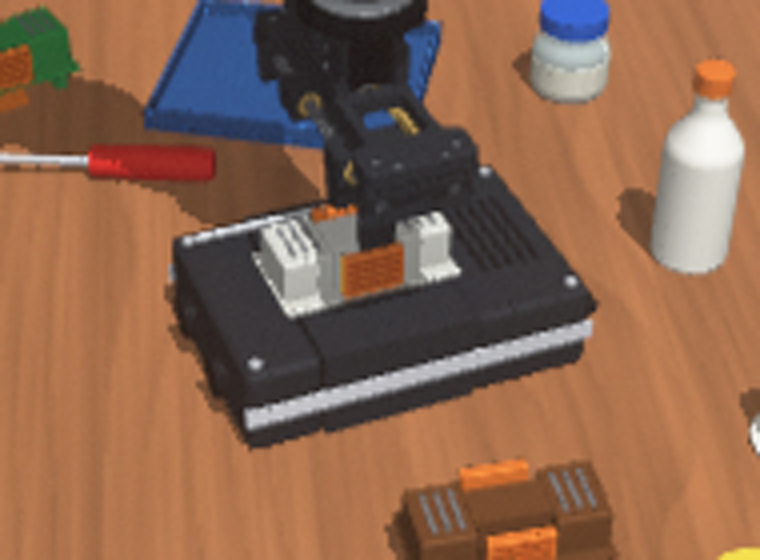

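```bash
python3 - <<'E'
from h import *
im=vision.snapshot("wrist"); cv2.imwrite("pics/w5.png",cv2.resize(im[120:400,150:420],None,fx=2.8,fy=2.1,interpolation=cv2.INTER_CUBIC))
im=vision.snapshot("side"); cv2.imwrite("pics/s5.png",cv2.resize(im[150:230,220:330],None,fx=7,fy=7,interpolation=cv2.INTER_CUBIC))
im=vision.snapshot("top"); cv2.imwrite("pics/t5.png",cv2.resize(im[150:270,200:310],None,fx=5,fy=5,interpolation=cv2.INTER_CUBIC))
s=r.get_state(); print(s)
Rm=R.from_quat(s["eef_rot"]).as_matrix()
for a in (-.022,0,.022):
    p=s["tool_pos"]+Rm@[a,0,.011]; print(p, proj("side",p),proj("wrist",p))
E
```

```text
{'clock': 4.5333, 'q': array([-0.06590071,  0.7852281 , -0.10676057,  2.00832352,  0.21531881,
        0.35679126, -1.62488177]), 'qd': array([ 0.00115541,  0.00136385, -0.00051229,  0.00101419, -0.00253129,
        0.00094726,  0.00053056]), 'joint_torque': array([ 5.48004638e-01, -4.57173479e+01,  6.69011436e-01, -6.39962196e+00,
        1.55214979e-01, -7.98712950e-02,  6.77152020e-04]), 'tool_pos': array([0.51702733, 0.02177891, 0.077398  ]), 'eef_rot': array([ 8.01700175e-01, -5.97725688e-01,  3.44245792e-04, -8.44187456e-04]), 'contact_force': array([-0.52446277,  1.31722129,  5.36089521]), 'moment': array([0.29570376, 0.16079828, 0.01908274]), 'opening': 0.30125972840818593}
[0.51076465 0.04287394 0.06640808] [[266.16664055 189.01230532]] [[243.44081988 242.36475256]]
[0.5170445  0.02178927 0.06639802] [[269.43250519 193.94775472]] [[283.96413427 242.35111387]]
[0.52332435 0.0007046  0.06638796] [[272.78556197 199.01497087]] [[324.48163719 242.33747713]]
```

View pics/w5.png

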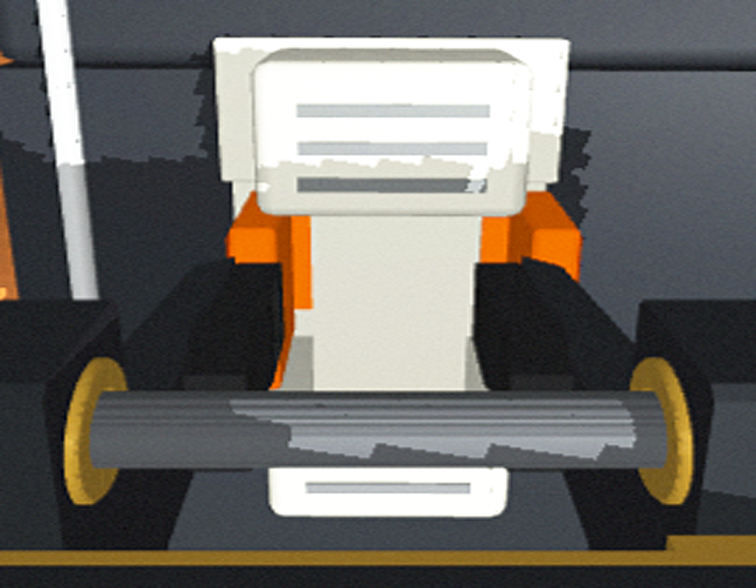

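View pics/s5.png

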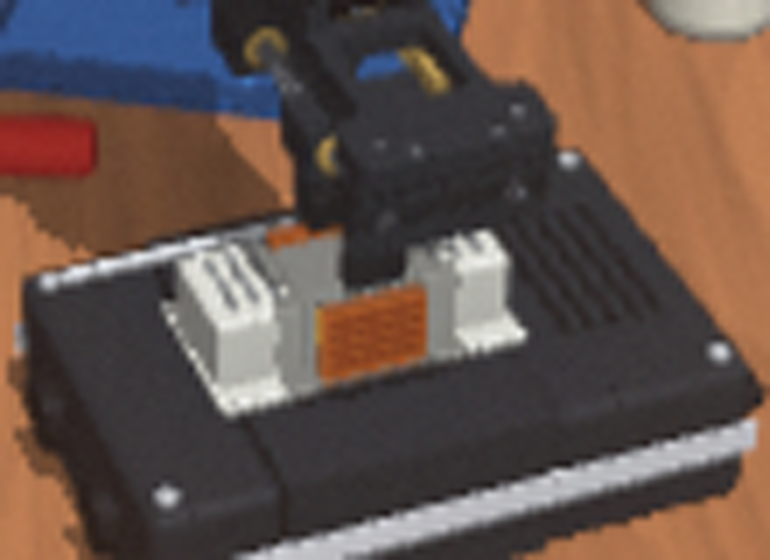

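View pics/t5.png

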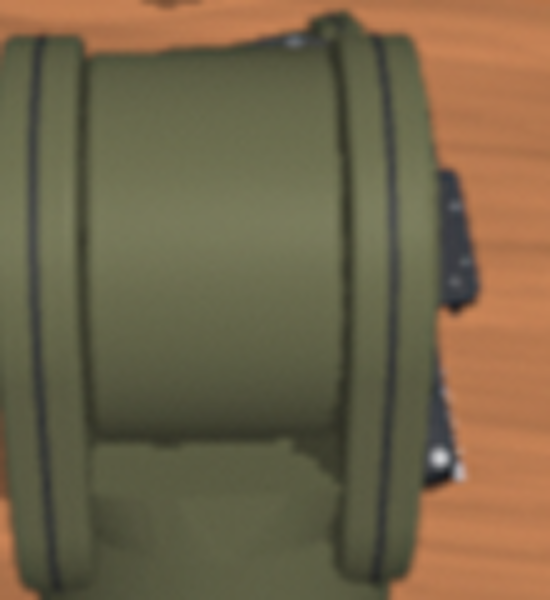

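```bash
python3 - <<'E'
from h import *
P=vision.camera_params("wrist")
def d(a,b,z): 
    A,B=ray("wrist",*a,z,P),ray("wrist",*b,z,P); print(z,np.linalg.norm(A-B),(A+B)/2)
d((231.4,230.5),(357,230.5),.094); d((231.4,230.5),(357,230.5),.080)
d((251.8,246),(319.6,246),.094);d((251.8,246),(319.6,246),.066)
# cover flange and housing
d((150+215/2.8,120+40/2.1),(150+570/2.8,120+40/2.1),.066)
im=vision.snapshot("wrist")
cv2.imwrite("pics/w6.png",cv2.resize(im[195:310,220:350],None,fx=6,fy=5,interpolation=cv2.INTER_NEAREST))
E
```

```text
0.094 0.05676769999138063 [0.53489027 0.02221097 0.094     ]
0.08 0.06221364425646989 [0.52996617 0.0203118  0.08      ]
0.094 0.031053713504637905 [0.52655067 0.02373079 0.094     ]
0.066 0.03701191836395 [0.51510236 0.02022406 0.066     ]
0.066 0.06335843426974468 [0.57100288 0.0345805  0.066     ]
```

View pics/w6.png

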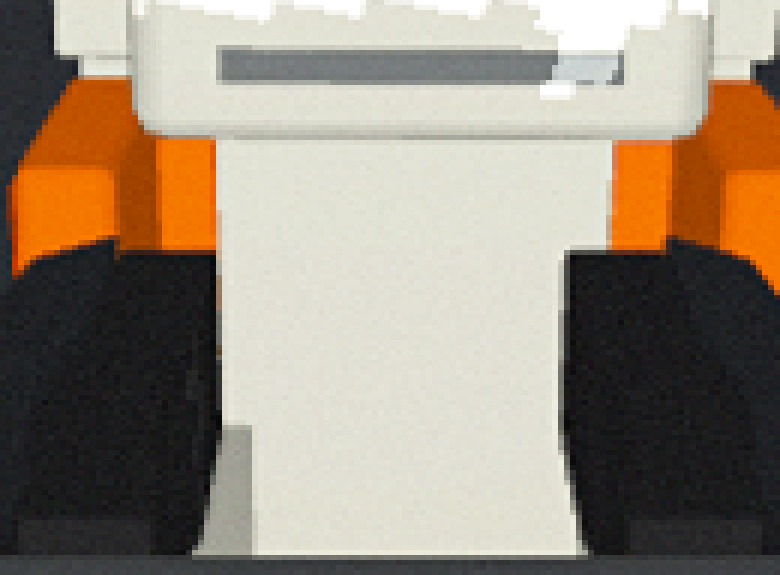

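```bash
python3 - <<'E'
from h import *
s=r.get_state();Rm=R.from_quat(s["eef_rot"]).as_matrix()
for z in (.066,.075,.085,.094,.1):
  for w in (-.009,-.006,):
    p=s["tool_pos"]+Rm@[-.016,w,s["tool_pos"][2]-z]; print(z,w,proj("wrist",p),proj("side",s["tool_pos"]+Rm@[.016,w,s["tool_pos"][2]-z]))
print(s["clock"],s["opening"],s["contact_force"])
E
```

```text
0.066 -0.009 [[254.16089704 226.45883033]] [[275.17914882 196.90900458]]
0.066 -0.006 [[254.29830161 231.69879244]] [[274.07846474 197.18751884]]
0.075 -0.009 [[252.67121699 232.49866448]] [[275.22855494 194.09708451]]
0.075 -0.006 [[252.82234973 237.96663619]] [[274.12243643 194.37467728]]
0.085 -0.009 [[250.83429373 239.94637911]] [[275.28402981 190.93976501]]
0.085 -0.006 [[251.00324991 245.69170739]] [[274.17180978 191.2162959 ]]
0.094 -0.009 [[248.98959859 247.42560447]] [[275.3344866 188.0680464]]
0.094 -0.006 [[249.17744786 253.44524061]] [[274.21671736 188.34358647]]
0.1 -0.009 [[247.6430924  252.88494731]] [[275.368407   186.13748687]]
0.1 -0.006 [[247.84536097 259.10214077]] [[274.24690742 186.41234747]]
4.5833 0.29657713484360715 [0.18006005 1.67725935 5.86117896]
```

```bash
python3 - <<'E'
from h import *
s=r.get_state();Rm=R.from_quat(s["eef_rot"]).as_matrix()
P=vision.camera_params("wrist")
for w in (-.009,.009):
  for z in (.011,0,-.008,-.02):
    q=s["tool_pos"]+Rm@[-.044,w,z]; q2=s["tool_pos"]+Rm@[.044,w,z]; print(w,z,proj("wrist",q),proj("wrist",q2),(P["extrinsics"]@[*q,1])[2])
E
```

```text
-0.009 0.011 [[201.81584718 226.73183678]] [[366.09773566 226.68008801]] 0.18414254251416928
-0.009 0 [[196.7832446  234.22928565]] [[371.0674381 234.1720958]] 0.17357294645424567
-0.009 -0.008 [[192.7203606  240.28207138]] [[375.07941485 240.22029717]] 0.16588596750157397
-0.009 -0.02 [[185.8672836  250.49161875]] [[381.84636652 250.42172379]] 0.15435549907256646
0.009 0.011 [[204.00384245 257.54046302]] [[363.95550414 257.48143858]] 0.18912837768144808
0.009 0 [[199.24127954 266.65224689]] [[368.65971107 266.58702323]] 0.1785587816215245
0.009 -0.008 [[195.40752482 273.98702546]] [[372.44637709 273.91659196]] 0.17087180266885274
0.009 -0.02 [[188.96333465 286.3161157 ]] [[378.81118748 286.23648361]] 0.1593413342398452
```

```bash
python3 - <<'E'
import cv2
a=cv2.imread("pics/w2.png"); cv2.imwrite("pics/w2c.png",cv2.resize(a[170:330,150:420],None,fx=2.9,fy=2.9))
E
```

```text
(no output)
```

View pics/w2c.png

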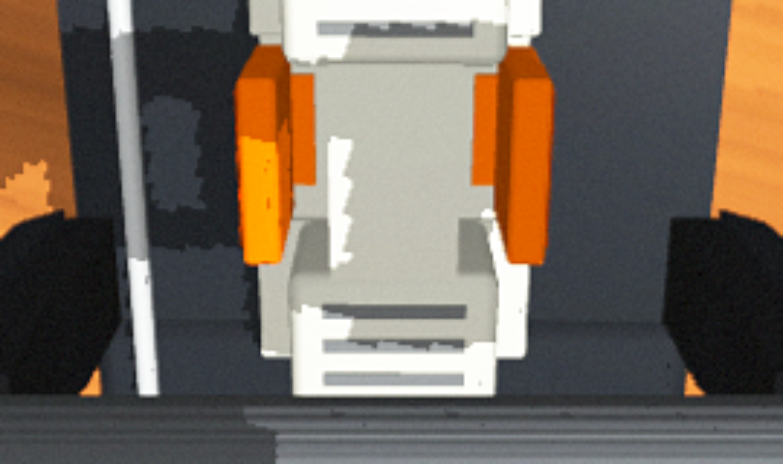

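The images show the visible fingertips sit about 27 mm higher than the stated tool offset: they ended up on top of the tabs rather than beside them. I'll lift, open and verify with the side view.

Request:
send_rows:
  series:
    - {"delta_pos": [0, 0, -1], "turn": 0, "jaw": 0.7}
    - {"delta_pos": [0, 0, -1.5], "turn": 0, "jaw": 0.7}
    - {"delta_pos": [0, 0, -1.5], "turn": 0, "jaw": 0}
    - {"delta_pos": [0, 0, -1.5], "turn": 0, "jaw": 0}
    - {"delta_pos": [0, 0, -1.5], "turn": 0, "jaw": 0}
    - {"delta_pos": [0, 0, -1.5], "turn": 0, "jaw": 0}
    - {"delta_pos": [0, 0, -1.5], "turn": 0, "jaw": 0}
    - {"delta_pos": [0, 0, -1.5], "turn": 0, "jaw": 0}

```text
clock: 5.25
tool_pos: [0.5163, 0.0209, 0.0915]
eef_rot: [0.802, -0.598, -0.0, 0.0]
contact_force: [0.4, -0.2, 0.2]
opening: 0.728
```

```bash
python3 - <<'E'
from h import *
im=vision.snapshot("side"); 
s=r.get_state();Rm=R.from_quat(s["eef_rot"]).as_matrix(); print(s["opening"],s["tool_pos"])
im2=im.copy()
for z,c in ((.011,(0,0,255)),(-.016,(0,255,255))):
  for a in (-.044,.044):
    u=proj("side",s["tool_pos"]+Rm@[a,0,z])[0]; cv2.circle(im2,tuple(int(round(x)) for x in u),1,c,-1)
    print(z,a,u)
both=np.hstack([im[120:230,210:340],im2[120:230,210:340]])
cv2.imwrite("pics/s7.png",cv2.resize(both,None,fx=3,fy=5,interpolation=cv2.INTER_CUBIC))
d=nets.trace("side","cover")
E
```

```text
0.7757262586767469 [0.51628157 0.02093265 0.09151186]
0.011 -0.044 [262.71833044 180.04347038]
0.011 0.044 [276.04294728 199.99679932]
-0.016 -0.044 [262.70170722 171.47995783]
-0.016 0.044 [276.23159444 191.26705583]
```

View pics/s7.png

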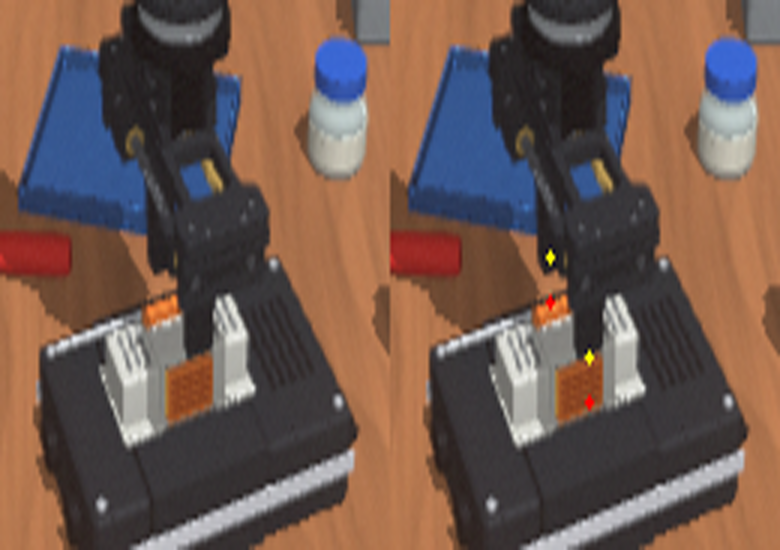

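Request:
send_rows:
  series:
    - {"delta_pos": [0, 0, 0], "turn": 0, "jaw": 0}
    - {"delta_pos": [0.1, 0, 0], "turn": 0, "jaw": 0}
    - {"delta_pos": [0.1, 0, 0], "turn": 0, "jaw": 0}
    - {"delta_pos": [0.1, 0, 1.5], "turn": 0, "jaw": 0}
    - {"delta_pos": [0.1, 0, 3], "turn": 0, "jaw": 0}
    - {"delta_pos": [0.1, 0, 3.9], "turn": 0, "jaw": 0}
    - {"delta_pos": [0.1, 0, 3.9], "turn": 0, "jaw": 0}
    - {"delta_pos": [0.1, 0, 3.9], "turn": 0, "jaw": 0}

```text
clock: 6.02
tool_pos: [0.5164, 0.02, 0.0525]
eef_rot: [0.802, -0.598, -0.0, 0.0]
contact_force: [0.6, -0.6, 0.7]
opening: 0.997
```

```bash
python3 - <<'E'
from h import *
go([.516,.019,.051],-73.7)
im=vision.snapshot("side"); im2=vision.snapshot("wrist")
both=np.hstack([cv2.resize(im[130:220,220:330],(400,500)),cv2.resize(im2[180:340,160:410],(400,500))]); cv2.imwrite("pics/s8.png",both)
E
```

```text
clock 6.02 pos [0.5164 0.02   0.0525] yaw -73.44 -> delta_pos [0.08 0.07 0.15] turn 0.26 steps 0.04316752416198049 opening 0.99691083598977 f [ 0.6 -0.6  0.7]
```

View pics/s8.png

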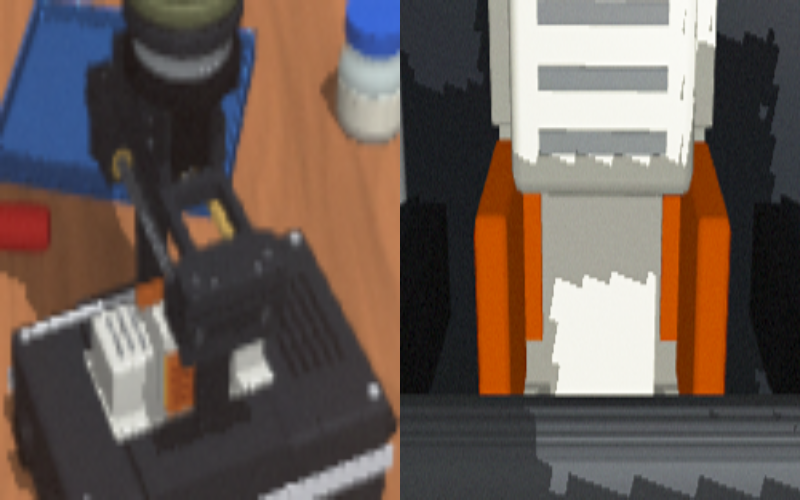

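Fingers now straddle both tabs with no contact. Closing.

Request:
send_rows:
  series:
    - {"delta_pos": [0, 0.15, 0], "turn": 0, "jaw": 0.2}
    - {"delta_pos": [0, 0.15, 0], "turn": 0, "jaw": 0.35}
    - {"delta_pos": [0, 0.15, 0], "turn": 0, "jaw": 0.55}
    - {"delta_pos": [0, 0.15, 0], "turn": 0, "jaw": 0.55}
    - {"delta_pos": [0, 0.15, 0], "turn": 0, "jaw": 0.55}
    - {"delta_pos": [0, 0.15, 0], "turn": 0, "jaw": 0.55}
    - {"delta_pos": [0, 0.15, 0], "turn": 0, "jaw": 0.55}
    - {"delta_pos": [0, 0.15, 0], "turn": 0, "jaw": 0.55}
  force: 25

```text
clock: 6.78
tool_pos: [0.5155, 0.0195, 0.0532]
eef_rot: [0.801, -0.598, 0.0, -0.0]
contact_force: [-0.1, 0.2, 5.3]
opening: 0.513
```

```bash
python3 - <<'E'
from h import *
im=vision.snapshot("side"); im2=vision.snapshot("wrist")
both=np.hstack([cv2.resize(im[130:220,220:330],(400,500)),cv2.resize(im2[180:340,160:410],(400,500))]); cv2.imwrite("pics/s9.png",both)
go([.516,.019,.051],-73.7)
E
```

```text
clock 6.88 pos [0.5155 0.0195 0.0532] yaw -73.46 -> delta_pos [ 0.06 -0.03  0.22] turn 0.24 steps 0.05405906661701152 opening 0.5116868570652576 f [-1.4 -0.4  5.3]
```

View pics/s9.png

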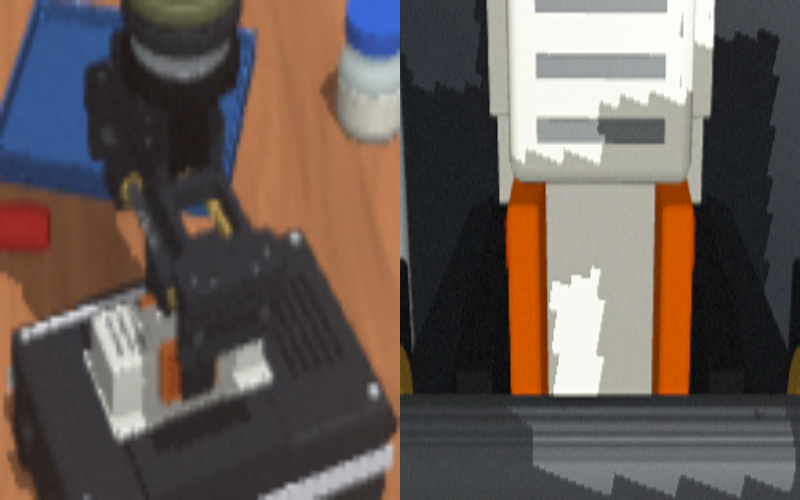

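Both tabs are fully in (45 mm between fingers). Lifting.

Request:
send_rows:
  series:
    - {"delta_pos": [0, 0, -0.5], "turn": 0, "jaw": 0.55}
    - {"delta_pos": [0, 0, -1], "turn": 0, "jaw": 0.55}
    - {"delta_pos": [0, 0, -1.8], "turn": 0, "jaw": 0.55}
    - {"delta_pos": [0, 0, -2.8], "turn": 0, "jaw": 0.55}
    - {"delta_pos": [0, 0, -4], "turn": 0, "jaw": 0.55}
    - {"delta_pos": [0, 0, -5.5], "turn": 0, "jaw": 0.55}
    - {"delta_pos": [0, 0, -6], "turn": 0, "jaw": 0.55}
    - {"delta_pos": [0, 0, -6], "turn": 0, "jaw": 0.55}

```text
clock: 7.55
tool_pos: [0.5163, 0.0196, 0.1144]
eef_rot: [0.801, -0.598, 0.001, -0.001]
contact_force: [0.4, -0.1, -1.3]
opening: 0.515
```

```bash
python3 - <<'E'
from h import *
im=vision.snapshot("side"); im2=vision.snapshot("top")
cv2.imwrite("pics/s10.png",np.hstack([cv2.resize(im[90:250,180:370],(400,400)),cv2.resize(im2[150:310,80:320],(400,400))]))
for n,z in (("side",.018),("top",.018)):
  for d in nets.trace(n,"tray")[:1]:
    m=d["region"]; c=rect(m)[:,0,:]
    ap=cv2.approxPolyDP(c.astype(np.int32),8,True)[:,0,:]
    print(n,ap.tolist()); print(np.round([ray(n,*p,z)[:2] for p in ap],3).tolist())
go([.498,.328,.16],-73.7)
E
```

```text
side [[230, 129], [216, 160], [258, 162], [258, 148]]
[[0.43, 0.435], [0.383, 0.259], [0.505, 0.237], [0.512, 0.313]]
top [[144, 171], [114, 230], [167, 252], [194, 192]]
[[0.615, 0.38], [0.429, 0.436], [0.382, 0.272], [0.567, 0.221]]
clock 7.75 pos [0.5148 0.0195 0.1122] yaw -73.45 -> delta_pos [-30.05  -7.17  -4.79] turn 0.25 steps 7.4978533248856 opening 0.51178736856259 f [ 0.8 -0.1 -2.8]
```

View pics/s10.png

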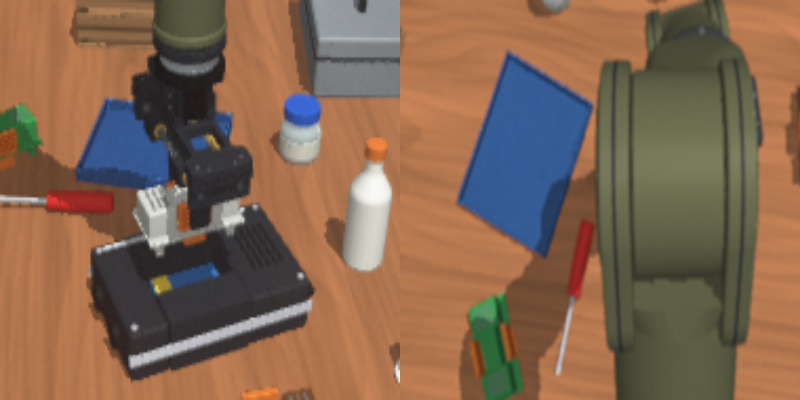

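Cover held level, bay open with the pack showing (left panel about (180,280)). Moving to the tray centre (0.498, 0.327).

Request:
send_rows:
  series:
    - {"delta_pos": [-2, -0.5, 0], "turn": 0, "jaw": 0.55}
    - {"delta_pos": [-5, -1.2, 0], "turn": 0, "jaw": 0.55}
    - {"delta_pos": [-8, -1.9, 0], "turn": 0, "jaw": 0.55}
    - {"delta_pos": [-11, -2.6, 0], "turn": 0, "jaw": 0.55}
    - {"delta_pos": [-14, -3.3, 0], "turn": 0, "jaw": 0.55}
    - {"delta_pos": [-17, -4.0, 0], "turn": 0, "jaw": 0.55}
    - {"delta_pos": [-20, -4.7, 0], "turn": 0, "jaw": 0.55}
    - {"delta_pos": [-23, -5.4, 0], "turn": 0, "jaw": 0.55}

```text
clock: 8.42
tool_pos: [0.5006, 0.2567, 0.1118]
eef_rot: [0.802, -0.598, -0.0, 0.001]
contact_force: [0.6, -0.4, -1.4]
opening: 0.51
```

Request:
send_rows:
  series:
    - {"delta_pos": [-2.5, -0.6, 0], "turn": 0, "jaw": 0.55}
    - {"delta_pos": [-4.5, -1.1, 0], "turn": 0, "jaw": 0.55}
    - {"delta_pos": [-6, -1.5, 0], "turn": 0, "jaw": 0.55}
    - {"delta_pos": [-7, -1.7, 0], "turn": 0, "jaw": 0.55}
    - {"delta_pos": [-7, -1.7, 0], "turn": 0, "jaw": 0.55}
    - {"delta_pos": [-7, -1.7, 0], "turn": 0, "jaw": 0.55}

```text
clock: 8.92
tool_pos: [0.4978, 0.3262, 0.1122]
eef_rot: [0.801, -0.598, 0.0, 0.001]
contact_force: [0.8, -0.4, -1.1]
opening: 0.509
```

```bash
python3 - <<'E'
from h import *
im=vision.snapshot("side"); im2=vision.snapshot("wrist")
cv2.imwrite("pics/s11.png",np.hstack([cv2.resize(im[60:240,150:390],(400,400)),cv2.resize(im2,(400,400))]))
go([.498,.327,.0115],-73.7)
E
```

```text
clock 9.02 pos [0.4983 0.3249 0.1124] yaw -73.59 -> delta_pos [-0.24 -0.04 10.09] turn 0.11 steps 2.421376010754114 opening 0.511388251926099 f [ 0.3  0.3 -1.5]
```

View pics/s11.png

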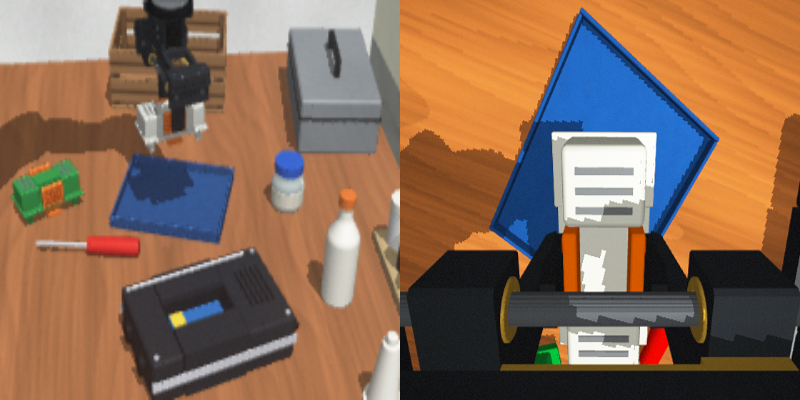

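Request:
send_rows:
  series:
    - {"delta_pos": [-0.2, 0, 2], "turn": 0, "jaw": 0.55}
    - {"delta_pos": [-0.2, 0, 4], "turn": 0, "jaw": 0.55}
    - {"delta_pos": [-0.2, 0, 6], "turn": 0, "jaw": 0.55}
    - {"delta_pos": [-0.2, 0, 7.7], "turn": 0, "jaw": 0.55}
    - {"delta_pos": [-0.2, 0, 8.8], "turn": 0, "jaw": 0.55}
    - {"delta_pos": [-0.2, 0, 9.4], "turn": 0, "jaw": 0.55}
    - {"delta_pos": [-0.2, 0, 9.7], "turn": 0, "jaw": 0.55}
    - {"delta_pos": [-0.2, 0, 9.7], "turn": 0, "jaw": 0.55}

```text
clock: 9.68
tool_pos: [0.4976, 0.3287, 0.0156]
eef_rot: [0.801, -0.598, 0.0, 0.0]
contact_force: [-1.2, 0.2, -2.5]
opening: 0.511
```

Request:
send_rows:
  series:
    - {"delta_pos": [0, 0, 0.15], "turn": 0, "jaw": 0.55}
    - {"delta_pos": [0, 0, 0.3], "turn": 0, "jaw": 0.55}
    - {"delta_pos": [0, 0, 0.3], "turn": 0, "jaw": 0.55}

```text
clock: 9.93
tool_pos: [0.4977, 0.3295, 0.0132]
eef_rot: [0.802, -0.598, 0.0, -0.0]
contact_force: [-0.2, 0.1, -3.3]
opening: 0.513
```

```bash
python3 - <<'E'
from h import *
im=vision.snapshot("side"); im2=vision.snapshot("wrist")
cv2.imwrite("pics/s12.png",np.hstack([cv2.resize(im[80:180,190:320],(400,400)),cv2.resize(im2,(400,400))]))
go([.498,.327,.0115],-73.7)
E
```

```text
clock 10.03 pos [0.4976 0.3294 0.0131] yaw -73.45 -> delta_pos [0.25 0.03 0.16] turn 0.25 steps 0.07137456556735183 opening 0.51087504416042 f [-0.9  0.7 -2. ]
```

View pics/s12.png

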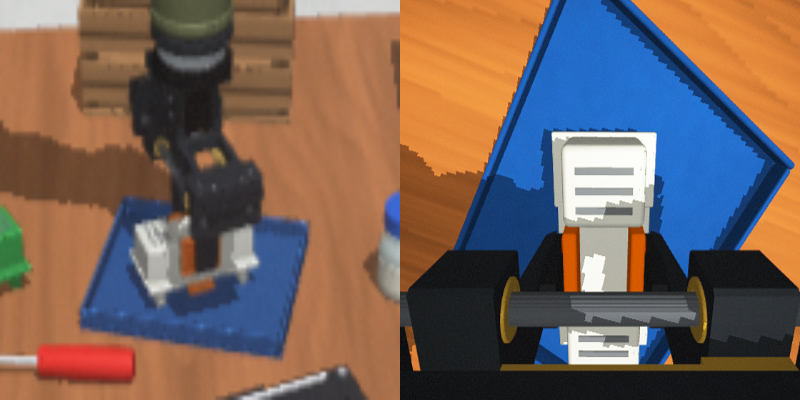

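Request:
send_rows:
  series:
    - {"delta_pos": [0, 0, 0.15], "turn": 0, "jaw": 0.55}
    - {"delta_pos": [0, 0, 0.3], "turn": 0, "jaw": 0.55}
    - {"delta_pos": [0, 0, 0.3], "turn": 0, "jaw": 0.55}

```text
clock: 10.28
tool_pos: [0.4977, 0.3295, 0.0111]
eef_rot: [0.801, -0.598, 0.0, -0.0]
contact_force: [-1.6, -1.0, 9.2]
opening: 0.512
```

Contact (9 N): the cover is on the floor. Releasing.

Request:
send_rows:
  series:
    - {"delta_pos": [0, 0, -0.1], "turn": 0, "jaw": 0.4}
    - {"delta_pos": [0, 0, -0.1], "turn": 0, "jaw": 0.25}
    - {"delta_pos": [0, 0, -0.1], "turn": 0, "jaw": 0.1}
    - {"delta_pos": [0, 0, -0.1], "turn": 0, "jaw": 0.05}
    - {"delta_pos": [0, 0, -0.1], "turn": 0, "jaw": 0.05}
    - {"delta_pos": [0, 0, -0.1], "turn": 0, "jaw": 0.05}
    - {"delta_pos": [0, 0, -0.1], "turn": 0, "jaw": 0.05}
    - {"delta_pos": [0, 0, -0.1], "turn": 0, "jaw": 0.05}

```text
clock: 10.95
tool_pos: [0.4973, 0.3293, 0.0106]
eef_rot: [0.802, -0.598, 0.0, 0.0]
contact_force: [-0.3, -0.9, 0.2]
opening: 0.949
```

Request:
send_rows:
  series:
    - {"delta_pos": [0, 0, -1], "turn": 0, "jaw": 0.05}
    - {"delta_pos": [0, 0, -2.5], "turn": 0, "jaw": 0.05}
    - {"delta_pos": [0, 0, -5], "turn": 0, "jaw": 0.05}
    - {"delta_pos": [0, 0, -8], "turn": 0, "jaw": 0.05}
    - {"delta_pos": [0, 0, -12], "turn": 0, "jaw": 0.05}
    - {"delta_pos": [0, 0, -16], "turn": 0, "jaw": 0.05}
    - {"delta_pos": [0, 0, -19], "turn": 0, "jaw": 0.05}
    - {"delta_pos": [0, 0, -20], "turn": 0, "jaw": 0.05}

```text
clock: 11.62
tool_pos: [0.4996, 0.3308, 0.2167]
eef_rot: [0.801, -0.598, 0.001, -0.005]
contact_force: [-0.0, -0.6, 0.2]
opening: 0.95
```

```bash
python3 - <<'E'
from h import *
im=vision.snapshot("side"); d=nets.trace("side","gauge"); im2=vision.snapshot("wrist")
cv2.imwrite("pics/s13.png",np.hstack([cv2.resize(im[80:180,190:320],(400,400)),cv2.resize(im2,(400,400))]))
im=vision.snapshot("top"); cv2.imwrite("pics/t13.png",cv2.resize(im[200:290,340:430],(600,600),interpolation=cv2.INTER_CUBIC))
im=vision.snapshot("side"); cv2.imwrite("pics/s13b.png",cv2.resize(im[280:390,220:320],(600,600),interpolation=cv2.INTER_CUBIC))
go([.513,-.335,.25],-73.7)
E
```

```text
clock 11.87 pos [0.4962 0.3284 0.209 ] yaw -73.44 -> delta_pos [64.08 17.3  -3.96] turn 0.26 steps 15.944597178233611 opening 0.9499373573407133 f [-0.1  0.  -0.4]
```

View pics/s13.png

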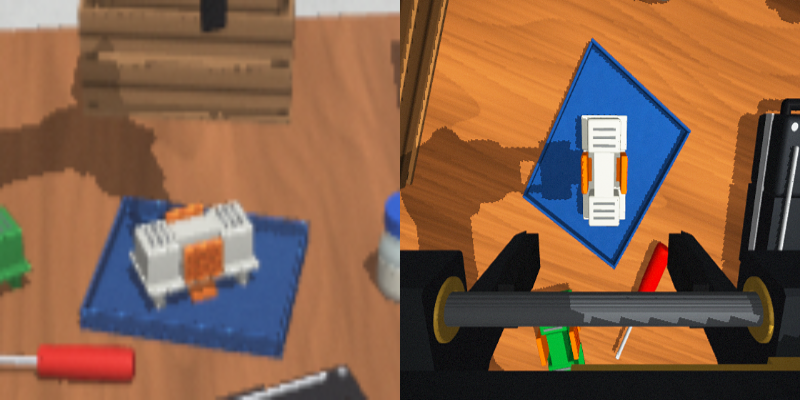

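View pics/t13.png

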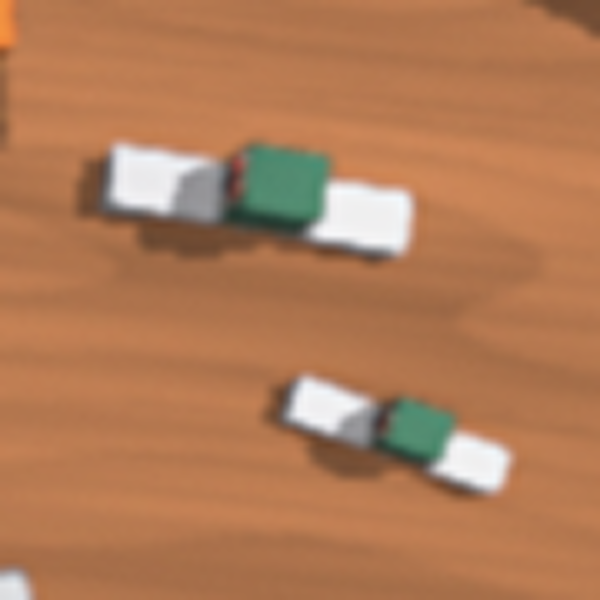

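View pics/s13b.png

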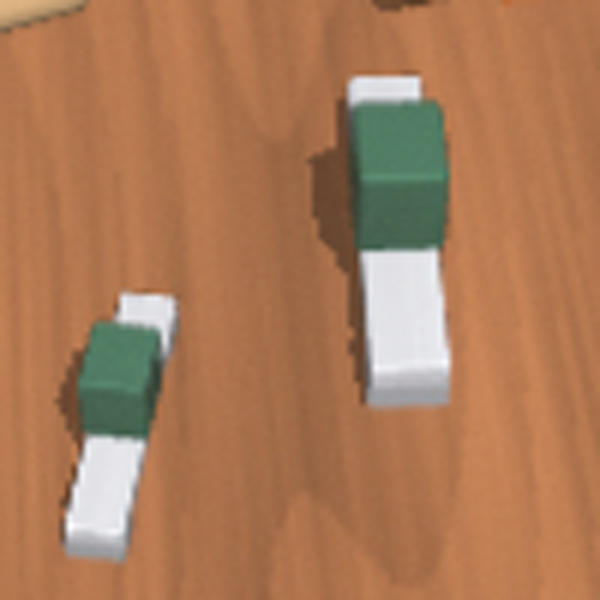

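Cover lies flat in the tray, released. Two gauges in the top crop: large at px (379,230), small at (400,265); the large one (about 130 mm) is meant.

```bash
python3 - <<'E'
from h import *
A=ray("top",356.2,227,.024);B=ray("top",401.2,233.3,.024)
print(A,B,np.linalg.norm(A-B),(A+B)/2,np.degrees(np.arctan2(*(B-A)[[1,0]])))
# green block top centre
print(ray("top",340+287/6.667,200+183/6.667,.068))
# side: green top
print(ray("side",220+400/6,280+140/5.455,.068))
go([.46,-.335,.25],-85)
E
```

```text
[ 0.51278794 -0.26455459  0.024     ] [ 0.50844907 -0.39571988  0.024     ] 0.131237033606712 [ 0.5106185  -0.33013723  0.024     ] -91.89462216889267
[ 0.51159105 -0.3308447   0.068     ]
[ 0.51486826 -0.33235502  0.068     ]
clock 11.87 pos [0.4962 0.3284 0.209 ] yaw -73.44 -> delta_pos [62.57 22.38 -3.94] turn 11.56 steps 15.963061337739223 opening 0.9499373573407133 f [-0.1  0.  -0.4]
```

Request:
send_rows:
  series:
    - {"delta_pos": [3, 1, -2], "turn": 0, "jaw": 0.05}
    - {"delta_pos": [7, 2.5, -4], "turn": 0, "jaw": 0.05}
    - {"delta_pos": [10.8, 3.9, -4], "turn": 0, "jaw": 0.05}
    - {"delta_pos": [14.6, 5.2, -4], "turn": 0, "jaw": 0.05}
    - {"delta_pos": [18.4, 6.6, -4], "turn": 0, "jaw": 0.05}
    - {"delta_pos": [22.2, 7.9, -4], "turn": 0, "jaw": 0.05}
    - {"delta_pos": [26, 9.3, -4], "turn": 0, "jaw": 0.05}
    - {"delta_pos": [29.8, 10.7, -4], "turn": 0, "jaw": 0.05}

```text
clock: 12.53
tool_pos: [0.4779, 0.0111, 0.2489]
eef_rot: [0.802, -0.598, -0.002, 0.001]
contact_force: [0.3, -0.3, -1.0]
opening: 0.954
```

Request:
send_rows:
  series:
    - {"delta_pos": [3.8, 1.3, 0], "turn": 2, "jaw": 0.05}
    - {"delta_pos": [7.6, 2.7, 0], "turn": 5, "jaw": 0.05}
    - {"delta_pos": [11.4, 4, 0], "turn": 8, "jaw": 0.05}
    - {"delta_pos": [15.2, 5.4, 0], "turn": 11, "jaw": 0.05}
    - {"delta_pos": [19, 6.7, 0], "turn": 14, "jaw": 0.05}
    - {"delta_pos": [22.8, 8.1, 0], "turn": 17, "jaw": 0.05}
    - {"delta_pos": [26.6, 9.5, 0], "turn": 18.5, "jaw": 0.05}
    - {"delta_pos": [29.5, 10.5, 0], "turn": 18.5, "jaw": 0.05}

```text
clock: 13.2
tool_pos: [0.4607, -0.303, 0.2486]
eef_rot: [-0.693, 0.721, 0.002, -0.001]
contact_force: [0.3, -0.5, 0.4]
opening: 0.952
```

```bash
python3 - <<'E'
from h import *
vision.snapshot("wrist")
P=vision.camera_params("wrist"); im=vision.snapshot("wrist"); cv2.imwrite("pics/w14.png",im)
for d in nets.trace("wrist","gauge"):
    c=rect(d["region"])[:,0,:]
    W=np.array([ray("wrist",u,v,.024,P)[:2] for u,v in c]); q=cv2.minAreaRect((W*1000).astype(np.float32))
    print(d["score"],np.round(np.array(d["location"])*[420,560]),np.round(q[0],1),np.round(q[1]),q[2])
go([.511,-.331,.12],-92)
E
```

```text
0.87 [195. 358.] [ 419.7 -392.3] [94. 32.] 76.03724670410156
0.86 [118. 299.] [ 513.9 -329.1] [130.  34.] 87.36783599853516
clock 13.35 pos [ 0.461  -0.302   0.2485] yaw -92.27 -> delta_pos [ 2.7  -5.16 12.83] turn -0.27 steps 3.37869136752693 opening 0.9510658010247289 f [0.9 0.3 0.3]
```

View pics/w14.png

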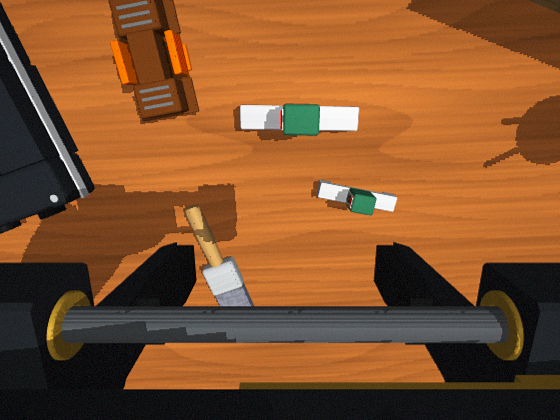

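Request:
send_rows:
  series:
    - {"delta_pos": [1, -2, 3], "turn": 0, "jaw": 0.05}
    - {"delta_pos": [2, -4, 6], "turn": 0, "jaw": 0.05}
    - {"delta_pos": [2.7, -5, 9], "turn": 0, "jaw": 0.05}
    - {"delta_pos": [2.7, -5, 12], "turn": 0, "jaw": 0.05}
    - {"delta_pos": [2.7, -5, 14], "turn": 0, "jaw": 0.05}
    - {"delta_pos": [2.7, -5, 14], "turn": 0, "jaw": 0.05}
    - {"delta_pos": [2.7, -5, 14], "turn": 0, "jaw": 0.05}

```text
clock: 13.93
tool_pos: [0.5113, -0.3257, 0.1091]
eef_rot: [-0.696, 0.718, 0.002, -0.0]
contact_force: [0.5, -0.1, -0.3]
opening: 0.951
```

```bash
python3 - <<'E'
from h import *
P=vision.camera_params("wrist"); im=vision.snapshot("wrist"); cv2.imwrite("pics/w15.png",im)
m=((im[...,1].astype(int)-im[...,2]>15)&(im[...,1]>im[...,0])).astype(np.uint8)
m[300:]=0
n,l,st,ce=cv2.connectedComponentsWithStats(m); i=1+np.argmax(st[1:,4]); print(st[i],ce[i],ray("wrist",*ce[i],.068,P))
go([.512,-.330,.02],-92.4)
im=vision.snapshot("side");cv2.imwrite("pics/s15.png",cv2.resize(im[230:390,180:380],None,fx=4,fy=3.7))
E
```

```text
[ 262  179   59   59 3168] [290.70864899 208.43087121] [ 0.5211694 -0.3296495  0.068    ]
clock 13.98 pos [ 0.5124 -0.3268  0.1107] yaw -91.86 -> delta_pos [0.33 0.02 9.07] turn 0.54 steps 2.176247456640509 opening 0.950803442821907 f [ 0.2 -0.5  0.5]
```

View pics/w15.png

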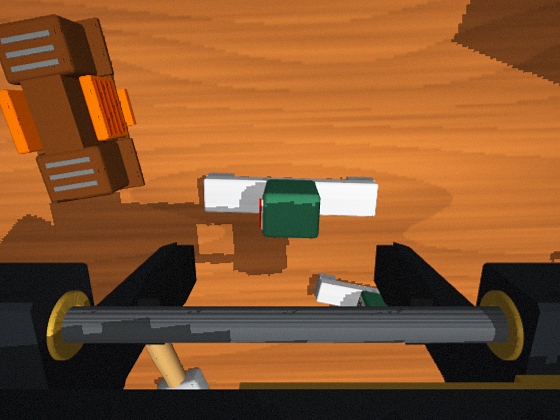

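View pics/s15.png

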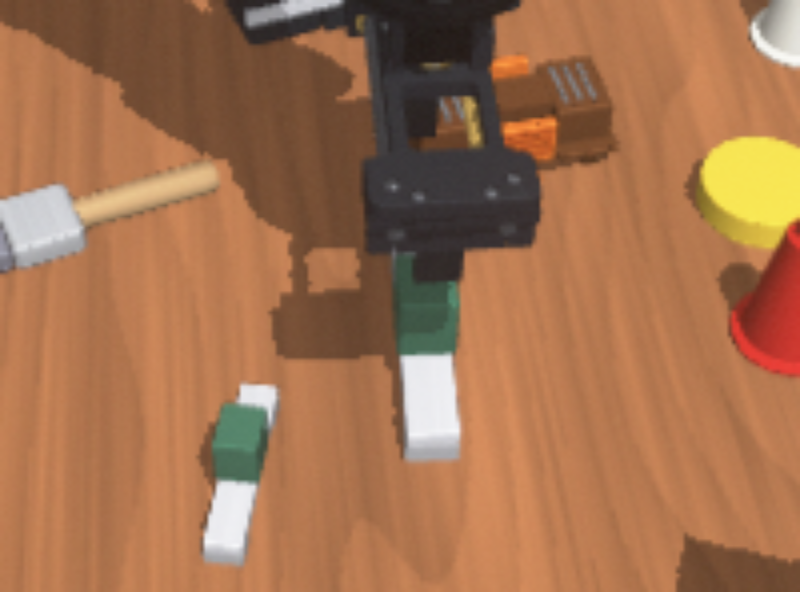

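Request:
send_rows:
  series:
    - {"delta_pos": [0.3, -0.2, 2], "turn": 1, "jaw": 0.05}
    - {"delta_pos": [0.3, -0.2, 4.5], "turn": 1, "jaw": 0.05}
    - {"delta_pos": [0.3, -0.2, 7], "turn": 1, "jaw": 0.05}
    - {"delta_pos": [0.3, -0.2, 8.5], "turn": 1, "jaw": 0.05}
    - {"delta_pos": [0.3, -0.2, 9], "turn": 1, "jaw": 0.05}
    - {"delta_pos": [0.3, -0.2, 9], "turn": 1, "jaw": 0.05}
    - {"delta_pos": [0.3, -0.2, 9], "turn": 1, "jaw": 0.05}

```text
clock: 14.62
tool_pos: [0.515, -0.3318, 0.0223]
eef_rot: [-0.689, 0.725, -0.001, 0.0]
contact_force: [0.1, 0.6, 0.1]
opening: 0.951
```

```bash
python3 - <<'E'
from h import *
im=vision.snapshot("side"); im2=vision.snapshot("wrist")
cv2.imwrite("pics/s16.png",np.hstack([cv2.resize(im[260:370,220:340],(400,400)),cv2.resize(im2[120:320,150:430],(400,400))]))
go([.512,-.330,.02],-92.4)
E
```

```text
clock 14.72 pos [ 0.5152 -0.332   0.0225] yaw -92.96 -> delta_pos [-0.18  0.33  0.25] turn -0.56 steps 0.10936783020350917 opening 0.9466210932783371 f [-0.7  0.4 -0.5]
```

View pics/s16.png

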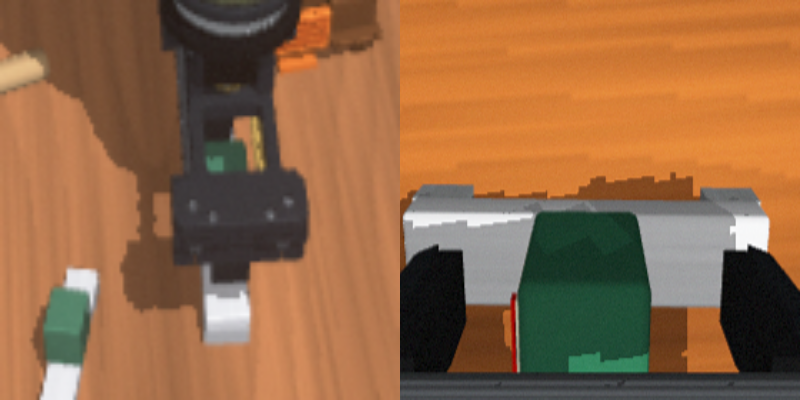

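Request:
send_rows:
  series:
    - {"delta_pos": [-0.1, 0, 0], "turn": 0, "jaw": 0.3}
    - {"delta_pos": [-0.1, 0, 0], "turn": 0, "jaw": 0.5}
    - {"delta_pos": [-0.1, 0, 0], "turn": 0, "jaw": 0.65}
    - {"delta_pos": [-0.1, 0, 0], "turn": 0, "jaw": 0.65}
    - {"delta_pos": [-0.1, 0, 0], "turn": 0, "jaw": 0.65}
    - {"delta_pos": [-0.1, 0, 0], "turn": 0, "jaw": 0.65}
    - {"delta_pos": [-0.1, 0, 0], "turn": 0, "jaw": 0.65}
    - {"delta_pos": [-0.1, 0, 0], "turn": 0, "jaw": 0.65}
  force: 35

```text
clock: 15.38
tool_pos: [0.514, -0.3302, 0.0207]
eef_rot: [-0.689, 0.725, 0.0, 0.0]
contact_force: [-0.1, 0.2, -0.5]
opening: 0.406
```

Request:
send_rows:
  series:
    - {"delta_pos": [0, 0, 0], "turn": 0, "jaw": 0.65}
    - {"delta_pos": [0, 0, -0.5], "turn": 0, "jaw": 0.65}
    - {"delta_pos": [0, 0, -1], "turn": 0, "jaw": 0.65}
    - {"delta_pos": [0, 0, -1.5], "turn": 0, "jaw": 0.65}
    - {"delta_pos": [0, 0, -1.5], "turn": 0, "jaw": 0.65}

```text
clock: 15.8
tool_pos: [0.5142, -0.3305, 0.0368]
eef_rot: [-0.689, 0.725, -0.0, 0.0]
contact_force: [-1.2, 0.6, -2.2]
opening: 0.404
```

```bash
python3 - <<'E'
from h import *
im=vision.snapshot("side"); im2=vision.snapshot("wrist")
cv2.imwrite("pics/s17.png",np.hstack([cv2.resize(im[260:370,220:340],(400,400)),cv2.resize(im2[120:320,150:430],(400,400))]))
go([.512,-.330,.02],-92.4)
E
```

```text
clock 15.90 pos [ 0.5142 -0.3305  0.0361] yaw -92.95 -> delta_pos [-0.04  0.22  1.61] turn -0.55 steps 0.389868674094235 opening 0.40353316019561336 f [-0.2 -0.4 -2.4]
```

View pics/s17.png

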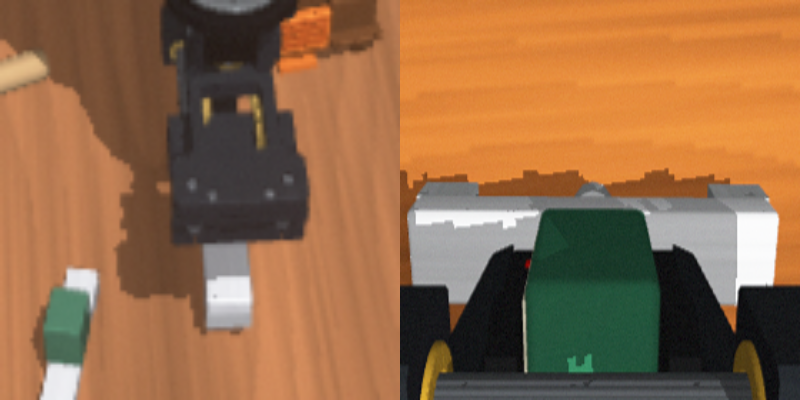

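Gauge held (jaw 35.5 mm on the 36 mm block), sprung foot extended.

```bash
python3 - <<'E'
from h import *
im=vision.snapshot("top"); im2=vision.snapshot("side")
for n in("top","side"):
  for d in nets.trace(n,"radio")[:1]:
    c=rect(d["region"]); W=np.array([ray(n,*p,.062)[:2] for p in c[:,0,:]]); q=cv2.minAreaRect((W*1000).astype(np.float32)); print(n,q)
cv2.imwrite("pics/t18.png",np.hstack([cv2.resize(im[160:260,220:300],(400,500),interpolation=cv2.INTER_CUBIC),cv2.resize(im2[170:240,215:335],(400,500),interpolation=cv2.INTER_CUBIC)]))
# blue/yellow pack blob in both
for n,i in(("top",im),("side",im2)):
  h=cv2.cvtColor(i,cv2.COLOR_BGR2HSV); m=((h[...,1]>110)&(h[...,2]>70)).astype(np.uint8)
  k=np.zeros_like(m)
  u,v=proj(n,[.516,.019,.042])[0]; print(n,u,v)
  k[int(v)-14:int(v)+14,int(u)-18:int(u)+18]=1; m&=k
  M=cv2.moments(m,True); c=(M["m10"]/M["m00"],M["m01"]/M["m00"]); print(m.sum(),c,ray(n,*c,.042))
go([.5155,.019,.16],-73.6)
E
```

```text
top ((525.6251831054688, 22.50762176513672), (247.94100952148438, 153.55447387695312), 14.878792762756348)
side ((454.93060302734375, -26.71587371826172), (102.6228256225586, 210.13961791992188), 15.752781867980957)
top 259.3671716924115 214.3900199989682
403 (259.22828784119105, 213.6724565756824) [0.51804927 0.0196377  0.042     ]
side 269.06654032149027 202.13551512092164
73 (257.09589041095893, 203.1095890410959) [0.4852141 0.0178848 0.042    ]
clock 16.10 pos [ 0.5142 -0.3305  0.0356] yaw -92.95 -> delta_pos [-34.9    1.66 -12.45] turn -19.35 steps 8.895081750093489 opening 0.4039745549568538 f [ 0.1 -0.1 -2.4]
```

View pics/t18.png

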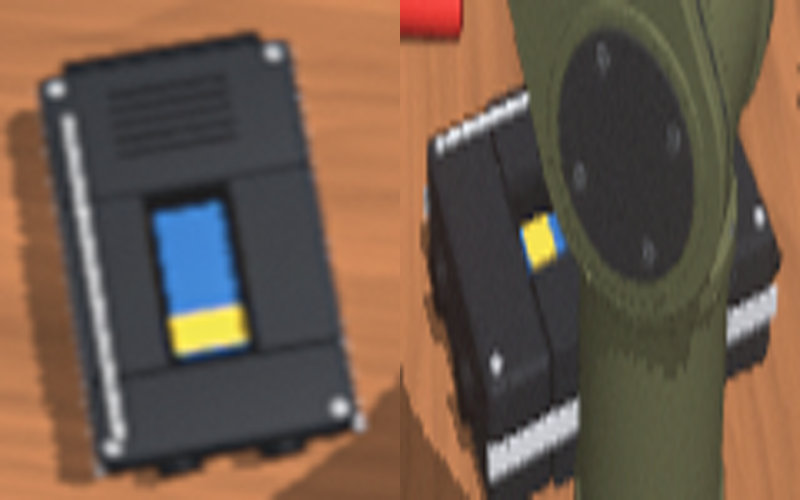

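Pack is in clear view (top crop about (205,278)), centred on (0.517, 0.0195). Carrying the gauge over.

Request:
send_rows:
  series:
    - {"delta_pos": [0, 0, -2], "turn": 0, "jaw": 0.65}
    - {"delta_pos": [0, 0, -5], "turn": 0, "jaw": 0.65}
    - {"delta_pos": [-1, 0, -8], "turn": -1, "jaw": 0.65}
    - {"delta_pos": [-3, 0, -10.5], "turn": -3, "jaw": 0.65}
    - {"delta_pos": [-6, 0, -12], "turn": -5, "jaw": 0.65}
    - {"delta_pos": [-9, 0.2, -12.4], "turn": -7, "jaw": 0.65}
    - {"delta_pos": [-12, 0.3, -12.4], "turn": -9, "jaw": 0.65}
    - {"delta_pos": [-15, 0.5, -12.4], "turn": -11, "jaw": 0.65}

```text
clock: 16.77
tool_pos: [0.5166, -0.179, 0.1601]
eef_rot: [0.755, -0.655, 0.0, -0.0]
contact_force: [0.1, 0.2, -3.8]
opening: 0.403
```

```bash
python3 - <<'E'
from h import *
go([.517,.0195,.16],-73.7)
E
```

```text
clock 16.77 pos [ 0.5166 -0.179   0.1601] yaw -81.88 -> delta_pos [-19.65  -2.84   0.  ] turn -8.18 steps 4.761206332296615 opening 0.40305826085648794 f [ 0.1  0.2 -3.8]
```

Request:
send_rows:
  series:
    - {"delta_pos": [-3, -0.4, 0], "turn": -2, "jaw": 0.65}
    - {"delta_pos": [-6, -0.8, 0], "turn": -4, "jaw": 0.65}
    - {"delta_pos": [-9, -1.3, 0], "turn": -6, "jaw": 0.65}
    - {"delta_pos": [-12, -1.7, 0], "turn": -8, "jaw": 0.65}
    - {"delta_pos": [-15, -2.1, 0], "turn": -8.2, "jaw": 0.65}
    - {"delta_pos": [-17, -2.4, 0], "turn": -8.2, "jaw": 0.65}
    - {"delta_pos": [-18, -2.6, 0], "turn": -8.2, "jaw": 0.65}
    - {"delta_pos": [-18, -2.6, 0], "turn": -8.2, "jaw": 0.65}

```text
clock: 17.43
tool_pos: [0.5173, 0.0045, 0.1595]
eef_rot: [0.801, -0.598, -0.0, -0.001]
contact_force: [-0.1, 0.4, -3.2]
opening: 0.406
```

```bash
python3 - <<'E'
from h import *
im=vision.snapshot("side"); im2=vision.snapshot("wrist")
cv2.imwrite("pics/s19.png",np.hstack([cv2.resize(im[120:240,200:350],(400,400)),cv2.resize(im2,(400,400))]))
go([.517,.0195,.12],-73.7)
E
```

```text
clock 17.53 pos [5.172e-01 1.000e-04 1.596e-01] yaw -73.81 -> delta_pos [-1.88 -0.53  3.95] turn -0.11 steps 1.0569805303717763 opening 0.40025905215145413 f [ 0.2 -0.9 -3.1]
```

View pics/s19.png

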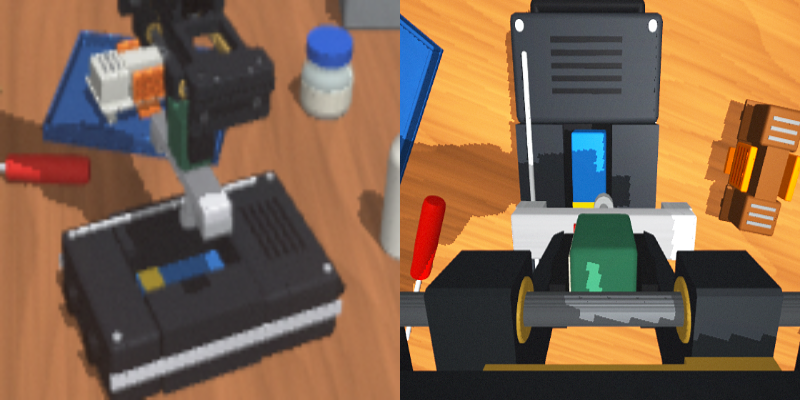

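Request:
send_rows:
  series:
    - {"delta_pos": [-1, -0.3, 0], "turn": 0, "jaw": 0.65}
    - {"delta_pos": [-1.9, -0.5, 0], "turn": 0, "jaw": 0.65}
    - {"delta_pos": [-1.9, -0.5, 1], "turn": 0, "jaw": 0.65}
    - {"delta_pos": [-1.9, -0.5, 2.5], "turn": 0, "jaw": 0.65}
    - {"delta_pos": [-1.9, -0.5, 4], "turn": 0, "jaw": 0.65}
    - {"delta_pos": [-1.9, -0.5, 5], "turn": 0, "jaw": 0.65}
    - {"delta_pos": [-1.9, -0.5, 5.5], "turn": 0, "jaw": 0.65}
    - {"delta_pos": [-1.9, -0.5, 5.5], "turn": 0, "jaw": 0.65}

```text
clock: 18.2
tool_pos: [0.5159, 0.021, 0.1034]
eef_rot: [0.8, -0.6, -0.001, 0.001]
contact_force: [-0.4, -1.3, -3.3]
opening: 0.408
```

```bash
python3 - <<'E'
from h import *
im=vision.snapshot("side"); im2=vision.snapshot("wrist")
cv2.imwrite("pics/s20.png",np.hstack([cv2.resize(im[120:240,200:350],(400,400)),cv2.resize(im2,(400,400))]))
go([.517,.0195,.083],-73.7)
E
```

```text
clock 18.30 pos [0.517  0.0211 0.1048] yaw -73.77 -> delta_pos [0.15 0.04 2.18] turn -0.07 steps 0.5232943491097638 opening 0.40704646924775273 f [ 0.5  0.8 -3.1]
```

View pics/s20.png

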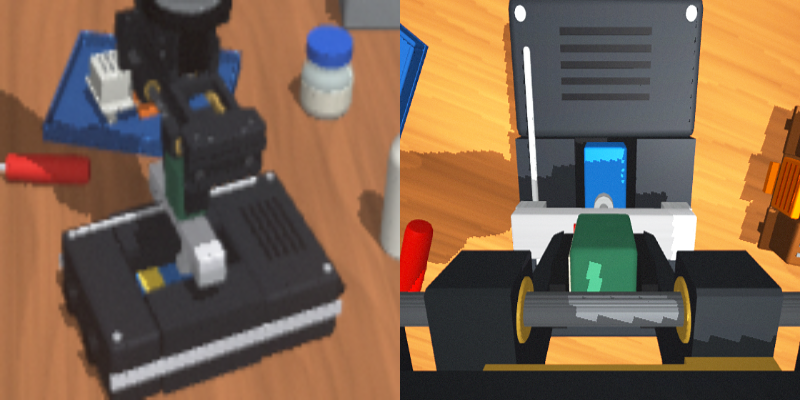

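Request:
send_rows:
  series:
    - {"delta_pos": [0.1, 0, 0.6], "turn": 0, "jaw": 0.65}
    - {"delta_pos": [0.1, 0, 1.2], "turn": 0, "jaw": 0.65}
    - {"delta_pos": [0.1, 0, 1.6], "turn": 0, "jaw": 0.65}
    - {"delta_pos": [0.1, 0, 1.9], "turn": 0, "jaw": 0.65}
    - {"delta_pos": [0.1, 0, 1.9], "turn": 0, "jaw": 0.65}
    - {"delta_pos": [0.1, 0, 1.9], "turn": 0, "jaw": 0.65}

```text
clock: 18.8
tool_pos: [0.5172, 0.0203, 0.0857]
eef_rot: [0.8, -0.6, 0.0, -0.0]
contact_force: [-0.4, -0.1, -1.4]
opening: 0.405
```

Request:
send_rows:
  series:
    - {"delta_pos": [0, 0, 0.1], "turn": 0, "jaw": 0.65}
    - {"delta_pos": [0, 0, 0.2], "turn": 0, "jaw": 0.65}
    - {"delta_pos": [0, 0, 0.2], "turn": 0, "jaw": 0.65}

```text
clock: 19.05
tool_pos: [0.5172, 0.0203, 0.0837]
eef_rot: [0.8, -0.6, 0.0, -0.0]
contact_force: [1.5, 0.9, -0.7]
opening: 0.406
```

Request:
send_rows:
  series:
    - {"delta_pos": [0, 0, 0.1], "turn": 0, "jaw": 0.65}
    - {"delta_pos": [0, 0, 0.15], "turn": 0, "jaw": 0.65}
    - {"delta_pos": [0, 0, 0.15], "turn": 0, "jaw": 0.65}

```text
clock: 19.3
tool_pos: [0.5172, 0.0202, 0.0826]
eef_rot: [0.8, -0.6, 0.0, -0.0]
contact_force: [-0.5, 0.8, 3.4]
opening: 0.408
```

Feet are on the radio's back (force sign flipped to +3.4 N). Releasing.

Request:
send_rows:
  series:
    - {"delta_pos": [0, 0, 0], "turn": 0, "jaw": 0.5}
    - {"delta_pos": [0, 0, 0], "turn": 0, "jaw": 0.4}
    - {"delta_pos": [0, 0, 0], "turn": 0, "jaw": 0.3}
    - {"delta_pos": [0, 0, 0], "turn": 0, "jaw": 0.2}
    - {"delta_pos": [0, 0, 0], "turn": 0, "jaw": 0.2}
    - {"delta_pos": [0, 0, 0], "turn": 0, "jaw": 0.2}

```text
clock: 19.8
tool_pos: [0.517, 0.0203, 0.0822]
eef_rot: [0.8, -0.6, -0.0, 0.0]
contact_force: [0.6, -1.0, -0.2]
opening: 0.802
```

Request:
send_rows:
  series:
    - {"delta_pos": [0, 0, -1], "turn": 0, "jaw": 0.2}
    - {"delta_pos": [0, 0, -2.5], "turn": 0, "jaw": 0.2}
    - {"delta_pos": [0, 0, -5], "turn": 0, "jaw": 0.2}
    - {"delta_pos": [0, 0, -8], "turn": 0, "jaw": 0.2}
    - {"delta_pos": [0, 0, -11], "turn": 0, "jaw": 0.2}
    - {"delta_pos": [2, 0, -14], "turn": 0, "jaw": 0.2}
    - {"delta_pos": [6, 0, -15], "turn": 0, "jaw": 0.2}
    - {"delta_pos": [10, 0, -15], "turn": 0, "jaw": 0.2}

```text
clock: 20.47
tool_pos: [0.5474, -0.0753, 0.2366]
eef_rot: [0.801, -0.598, 0.003, -0.002]
contact_force: [1.3, -0.2, -0.3]
opening: 0.8
```

Request:
send_rows:
  series:
    - {"delta_pos": [4, 0, 0], "turn": 0, "jaw": 0.2}
    - {"delta_pos": [8, 0, 0], "turn": 0, "jaw": 0.2}
    - {"delta_pos": [12, 0, 0], "turn": 0, "jaw": 0.2}
    - {"delta_pos": [16, 0, 0], "turn": 0, "jaw": 0.2}
    - {"delta_pos": [20, 0, 0], "turn": 0, "jaw": 0.2}
    - {"delta_pos": [23, 0, 0], "turn": 0, "jaw": 0.2}
    - {"delta_pos": [23, 0, 0], "turn": 0, "jaw": 0.2}
    - {"delta_pos": [23, 0, 0], "turn": 0, "jaw": 0.2}

```text
clock: 21.13
tool_pos: [0.6086, -0.2988, 0.2323]
eef_rot: [0.799, -0.602, 0.0, 0.0]
contact_force: [-0.3, 0.1, 0.2]
opening: 0.798
```

```bash
python3 - <<'E'
from h import *
im=vision.snapshot("side"); im2=vision.snapshot("top")
cv2.imwrite("pics/s21.png",np.hstack([cv2.resize(im[120:240,200:350],(400,400)),cv2.resize(im2[150:270,100:310],(400,400))]))
cv2.imwrite("pics/t21.png",im2)
# check: gauge feet ends at z .062+.024 (bridge top) and block top
c=np.array([.517,.0195]); a=np.radians(106.4); y=np.array([np.cos(a),np.sin(a)])
for s in(-.065,.065): print(proj("top",[*(c+s*y),.086]),proj("side",[*(c+s*y),.086]))
go([.517,.0195,.083],-73.7)
E
```

```text
[[281.83983936 206.96695413]] [[279.79197129 203.70076145]]
[[235.69596365 215.08122085]] [[260.11317264 174.16440396]]
clock 21.23 pos [ 0.6093 -0.2948  0.2324] yaw -73.67 -> delta_pos [-3.273e+01  2.000e-02  1.500e+01] turn 0.03 steps 8.633164307353034 opening 0.8002749626951776 f [0.2 0.1 0.1]
```

View pics/s21.png

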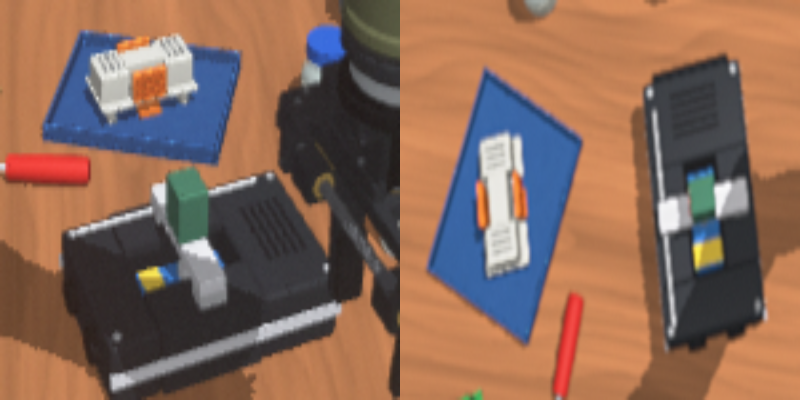

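View pics/t21.png

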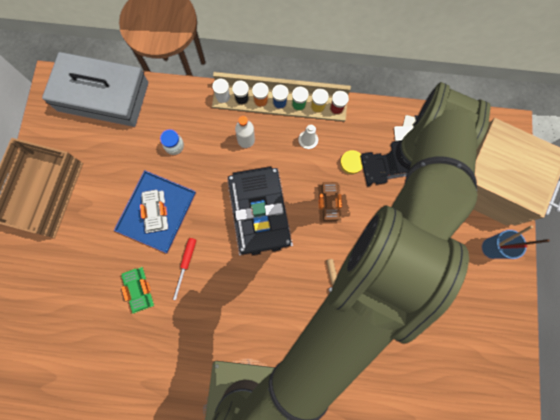

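Cover flat in the tray (top px about 153,210). The gauge stands level across the bay (260,213) with its bridge ends where projected. Handing in.

```bash
python3 - <<'E'
from h import *
s=r.get_state(); print(s["clock"],np.abs(s["qd"]).max(),s["contact_force"])
print(order.finish_job())
E
```

```text
21.2333 0.019670907431169334 [0.22831886 0.13461238 0.08364619]
the job is handed in; nothing more can be done
None
```

I pressed both tabs in, lifted the cover straight off and laid it flat in the blue tray. I then stood the 130 mm gauge across the open bay and handed the job in at 21.2 s. No verdict was reported.

**Last checks:**
- **Cover:** it lies top up and flat inside the tray, released.
- **Gauge:** it stands level across the bay, with its bridge ends within a few pixels of where I projected them. The tool height at set-down was 61.9 mm above that on the bench, against 62 mm for the radio's back. I couldn't read the gauge joint directly.
- **Arm:** it is clear of everything, with no contact force.
- **Bystanders:** the ones I could see looked unmoved. The arm hid most of the brush in the last picture and all of the red cone; I passed near neither.

**What disagreed:** the visible fingertips sit about 16 mm behind the reported TCP, not 11 mm ahead of it as stated. Because of this, my first closing slid over the tops of the tabs, pressing with about 5–7 N. I backed off, measured the offset in the images and used it for everything after.

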